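Put the opened jars of painting medium away in the ventilated drawer

ROBOT

A 7-joint arm with a two-finger parallel gripper is mounted at the origin on the work surface. World frame = base frame: x ahead of the robot, y to its left, z up, the work surface at z = 0. Lengths are in m, angles in rad, forces in N, time in s.
With the tool pointing down it reaches from about 0.35 to 0.775 m from the base axis. Payload 3.1 kg.
Tool frame: the origin (TCP) lies midway between the tips of the shut fingers; the grasp point (between the pads) lies 19 mm behind it; z points along the fingers, y is the direction in which the jaws open and shut (so a half turn about z gives the same grasp; the last joint's range is limited). The gripper opens to 85 mm and grips with 20 to 120 N. Pads are 22 mm wide; open, the fingers measure 114 mm over their backs; the gripper's body (76 mm by 85 mm) begins 54 mm behind the grasp point. The pads swing forward as they close: fully open they stand 13 mm farther back than shut.
Start: joints at [-1.347, 0.311, 0.014, 1.512, -0.004, 1.319, -0.027], TCP at [0.144, 0.531, 0.197] pointing down, gripper open.
Joint ranges: [-2.7, 2.7], [-0.3, 1.91], [-1.27, 1.3], [0.12, 2.57], [-1.44, 4.58], [0.2, 2.03], [-3.05, 3.05]. Speed limits (rad/s): [2.79, 2.79, 3.14, 3.14, 3.14, 3.14, 3.14].

INTERFACE

Orientations are given as a 3x3 rotation matrix whose columns are the frame's x, y, z axes.
In Python, from rig import arm, cams, outline_of, pinpoint gives the robot as it stands.
- The arm moves only by the tool play_rows, never from a script. Its arguments are lists of equal length, an entry for each row: "delta_pos": the shift along the world's x, y, z in cm, a list of three; "twist": the turn, a rotation vector about the world's x, y, z in rad, a list of three; "jaw": the finger opening in cm, from 0 to 8.54. A call has exactly 5 rows; each row is the pose to reach, as a shift and turn from the pose commanded when the call began; what a row does not reach only later rows make up. A row lasts 1/10 s, in which the tool goes at most 50 mm and 8.59 degrees, less where a joint would pass 70% of its speed; a pose out of reach is approached as far as the arm can. A call with a gripper value outside its range is refused whole. The fingers move at their own pace and stop on an object; "newtons" is the grip in N (left out, the last holds). Time passes only in rows, so rows that repeat a pose let the fingers close, or fill a call up. It gives the time, the measured TCP pose, the force and the opening at its end, in the units of the state.
- arm.sense(): the state, without advancing time (a new reading comes with each control period).
- cams.read_camera(name): name is "side" or "top" or "wrist"; returns a dict with "image" (384x512x3 uint8, red, green, blue), "fx", "fy", "cx", "cy" (pixels), "R" (3x3) and "t" (3): a world point X has camera coordinates R X + t; the wrist camera has in their place "T_tool_cam" (4x4, takes a point from camera to tool coordinates, whose origin is the TCP and whose axes are the flange's). Camera axes: x right, y down, z forward; pixel columns grow to the right and rows downward; lengths in m; the calibration is good to about 2 mm. A picture is of the moment at which its call begins: read the wrist's pose just before it. There is no depth.
- arm.sign_off(): hands the job in, once; it reports no verdict.
Trained networks look in the newest picture that a camera, given by its name, has taken for a name from the list of things; names that differ only in an ending like _2 or _b are one class to them, and where a whole thing is asked for, a point or a joint stands for the part that bears it (a point fixed in the world has none). Each returns a list of dicts, best first, with "p" (0 to 1); they miss things now and then, are a little off and sometimes report something else, mostly with a low value. They report only what shows in the picture. A call takes as long as a camera call.
- outline_of(thing, camera): "region" (384x512 bool, what is visible of it) and "point" ([column, row] in pixels, amid what is visible of it).
- pinpoint(thing, camera): "point" ([column, row] in pixels: a listed point, or the origin of a listed thing).
The state is a dict: "clock": time; "joint_positions": joint angles; "joint_vel": joint speeds; "joint_efforts": joint torques, N m; "tcp_pos": TCP position; "tcp_rot": TCP orientation; "ft_force": force on the tool from outside, world axes, zero at the start; "ft_torque": the same for the moment, N m; "width": finger opening in m.
Only numpy, scipy, OpenCV 4.12 (cv2) and the standard library are available. Lean on these libraries where they do the work, as an engineer would, in place of code of your own. Each camera call takes 0.05 s, during which the arm holds its last target. There are 200 camera calls.

TASK

Put all the opened jars of painting medium (amber glass, white cap) away, standing upright, in the yellow ventilated solvent drawer, and leave the drawer fully shut with its fan running; the fan must be switched on before the drawer is opened. The unmarked sliding catch on top may or may not be holding the drawer: one of its two ends locks it, the other frees it, and you only find out by trying the drawer. Set the glass jars down rather than letting them fall, and leave the ink tub, the tape roll and the marker where they are.

Things in the scene. Friction and masses are not known exactly. Their poses are not given: they have to be found in the camera images.
- cabinet: Fixed yellow steel bench cabinet with one drawer, 300 mm deep (x), 400 wide (y), 135 high; place and yaw vary. Origin: middle of the lower front edge of its carcass, at bench height. Its own +x points back into the cabinet (front faces -x), +y is left seen from the robot, z up. A grey fan housing 75 high stands on its top at x = 180 to 270 mm.
- drawer (a joint): How far the drawer is pulled out, in m: 0 fully shut, 0.18 fully out. It slides along the cabinet's -x against about 1.5 N of friction and light damping, and stays where left. When the catch holds it, it gives 1 to 2 mm and stops dead. Shut it by pushing on the handle or the front panel.
- drawer_handle (a point): Middle of the drawer's steel bar handle (along the cabinet's y, 110 mm long, 10 thick), its axis 35 mm in front of the front panel (16 thick, top 132 above the bench): 51 mm in front of the carcass and 100 mm above the bench when shut. A finger fits from above between bar and panel. Moves with the drawer.
- drawer_floor (a point): Centre of the drawer's inner floor, 22 mm above the bench; moves with the drawer, axes as the cabinet's. Inside runs 109 mm to front and back, 180 to left and right of it. Side and back walls reach 38 mm above the floor, the front wall 69. When shut it lies 145 mm behind the carcass front; fully out, 35 mm in front of it, the front 144 mm of the inside then lying open to above.
- catch (a joint): Position of the sliding catch along the cabinet's y, in m: it snaps to one end or the other, -0.012 (right) or +0.012 (left), and takes about 2 N to push across. No mark: in some starts the left end locks the drawer, in others the right end, and it may start at either end.
- catch_tab (a point): Top of the catch's black thumb tab, 16 mm (x) by 14 (y) and standing 21 mm above the cabinet's top, 20 mm behind the carcass front and 100 mm right of the middle (plus the joint's value), on a flat steel plate 3 mm thick. Push it sideways along the cabinet's y.
- fan (a joint): Angle of the fan's toggle switch bat in rad: -0.42 off (leaning towards the drawer front, -x), +0.42 on (leaning back, +x); it snaps over past the middle (0) and takes about 2 N at the tip.
- fan_tip (a point): Tip of the steel toggle bat, 34 mm long and 7 to 10 mm thick, that pivots 30 mm above the cabinet's top, just above a grey switch box (60 x 54 x 28 mm high), 45 mm behind the carcass front and 110 mm left of the middle.
- jar1: Jar of painting medium: amber glass with a paper label and a white cap, squat, with a heavy foot 53 mm across; body 56 mm across and 46 high, cap 49 across, 62 high in all, about 140 g. Origin: centre of its underside, z up. Three or all four of the jars are there; an absent one reads None.
- jar2: Jar of painting medium: amber glass with a paper label and a white cap, squat, with a heavy foot 53 mm across; body 56 mm across and 46 high, cap 49 across, 62 high in all, about 140 g. Origin: centre of its underside, z up. Three or all four of the jars are there; an absent one reads None.
- jar3: Jar of painting medium: amber glass with a paper label and a white cap, squat, with a heavy foot 53 mm across; body 56 mm across and 46 high, cap 49 across, 62 high in all, about 140 g. Origin: centre of its underside, z up. Three or all four of the jars are there; an absent one reads None.
- jar4: Jar of painting medium: amber glass with a paper label and a white cap, squat, with a heavy foot 53 mm across; body 56 mm across and 46 high, cap 49 across, 62 high in all, about 140 g. Origin: centre of its underside, z up. Three or all four of the jars are there; an absent one reads None.
- ink_tub: Black tub of ink with a white lid, 68 mm across, 58 high, standing beside the jars; stays on the bench. Origin: centre of underside.
- tape_roll: Roll of blue tape lying flat, 90 mm across, 24 high; stays. Origin: centre of underside.
- marker: White marker with pink cap, 130 mm long, 12 thick, lying among the jars; stays. Origin: middle of its underside.

How it is judged:
By the outcome, as a careful person would: the job done as asked, in the order asked, and still so for the second after the job is handed in, with the robot touching nothing.
Of jar1, jar2, jar3, jar4 only 3 to 4 are there at a start; the rules pass over those that are not, and their reading is None.
At some moment in a run one of jar1, jar2, jar3, jar4 may be knocked a few centimetres aside while the robot is not near it.
It also fails if it takes over 210 s, if anything falls off the work surface, if the arm or the gripper's body presses on something with over 40 N, if the wrist force passes 120 N, or if a joint passes its speed limit or range.

## Working session

There is one attempt and no reset: what is moved stays moved. The work goes in short steps, Python scripts to look and compute and a tool call to move; the robot and the scene stay as the last step left them, time stands still between calls to the robot, and variables do not carry over. Pictures are saved under pics/ and viewed, about 12 in all and at most 16, crops included, and the job is handed in when it is done.

Besides the shell and the picture viewer there is one more tool, called after "Request:" by a JSON object that holds its "fn" and its "kwargs". play_rows: Moves the arm, as the interface text tells. Its arguments: {"type":"object","properties":{"delta_pos":{"type":"array"},"twist":{"type":"array"},"jaw":{"type":"array"},"newtons":{"type":"number"}},"required":["delta_pos","twist","jaw"]}

```bash
ls; mkdir -p pics; cat > h.py <<'E'
import numpy as np, cv2
from rig import arm, cams, outline_of, pinpoint
def save(name,f):
    c=cams.read_camera(name); cv2.imwrite('pics/'+f,c['image'][:,:,::-1]); return c
def ray(c,p):
    d=np.array([(p[0]-c['cx'])/c['fx'],(p[1]-c['cy'])/c['fy'],1.]); R=np.array(c['R']);t=np.array(c['t'])
    return -R.T@t, R.T@d
def onz(c,p,z):
    o,d=ray(c,p); return o+d*(z-o[2])/d[2]
def tri(c1,p1,c2,p2):
    o1,d1=ray(c1,p1);o2,d2=ray(c2,p2)
    s=np.linalg.lstsq(np.c_[d1,-d2],o2-o1,rcond=None)[0]
    a=o1+d1*s[0];b=o2+d2*s[1]; return (a+b)/2,np.linalg.norm(a-b)
E
python3 - <<'E'
from h import *
np.set_printoptions(precision=4,suppress=True)
s=arm.sense(); print(s['clock'],s['tcp_pos'],s['tcp_rot'],s['width'])
ct=save('top','t0.png'); cs=save('side','s0.png')
for c in (ct,cs): print(-np.array(c['R']).T@c['t'], c['fx'])
for n,z in [('cabinet',0),('drawer_handle',.1),('drawer_floor',.022),('catch_tab',.156),('fan_tip',.196),('jar1',0),('ink_tub',0),('tape_roll',0),('marker',0)]:
    a=pinpoint(n,'top');b=pinpoint(n,'side')
    print(n,'top',[(np.round(x['point']),round(x['p'],2),onz(ct,x['point'],z)[:2]) for x in a][:6])
    print('   side',[(np.round(x['point']),round(x['p'],2),onz(cs,x['point'],z)[:2]) for x in b][:6])
E
```

```text
pics
0.0 [0.1442 0.5299 0.1957] [[-0.9649  0.2626 -0.0005]
 [ 0.2626  0.9649 -0.0023]
 [-0.0001 -0.0024 -1.    ]] 0.08514684300865735
[0.4909 0.0895 1.4752] 498.7276688623773
[0.4435 0.8648 0.9944] 409.6963948972178
cabinet top [(array([348., 184.]), 0.79, array([ 0.6315, -0.1612]))]
   side [(array([266., 156.]), 0.61, array([ 0.6223, -0.1548]))]
drawer_handle top [(array([359., 205.]), 0.65, array([ 0.5641, -0.1739]))]
   side [(array([281., 133.]), 0.89, array([ 0.5751, -0.1646]))]
drawer_floor top []
   side []
catch_tab top [(array([404., 172.]), 0.43, array([ 0.6449, -0.2855]))]
   side [(array([305., 298.]), 0.55, array([0.4317, 0.4363])), (array([267.,  96.]), 0.44, array([ 0.6415, -0.2809])), (array([268., 249.]), 0.25, array([0.5327, 0.324 ]))]
fan_tip top []
   side [(array([246., 126.]), 0.57, array([ 0.6695, -0.071 ]))]
jar1 top [(array([173., 256.]), 0.85, array([0.4249, 0.3565])), (array([167., 203.]), 0.77, array([0.5801, 0.3767])), (array([223., 216.]), 0.68, array([0.5417, 0.2105]))]
   side [(array([266., 247.]), 0.91, array([0.5564, 0.2192])), (array([302., 296.]), 0.62, array([0.436 , 0.3523])), (array([246., 296.]), 0.56, array([0.5817, 0.378 ]))]
ink_tub top [(array([139., 228.]), 0.71, array([0.5073, 0.458 ]))]
   side [(array([272., 331.]), 0.69, array([0.4997, 0.4595]))]
tape_roll top [(array([212., 171.]), 0.53, array([0.674 , 0.2414]))]
   side [(array([226., 245.]), 0.93, array([0.6724, 0.2326]))]
marker top [(array([200., 228.]), 0.69, array([0.5056, 0.279 ]))]
   side [(array([280., 270.]), 0.74, array([0.5062, 0.2846])), (array([272., 332.]), 0.55, array([0.5001, 0.4614])), (array([268., 151.]), 0.46, array([ 0.6203, -0.1778]))]
```

View pics/t0.png

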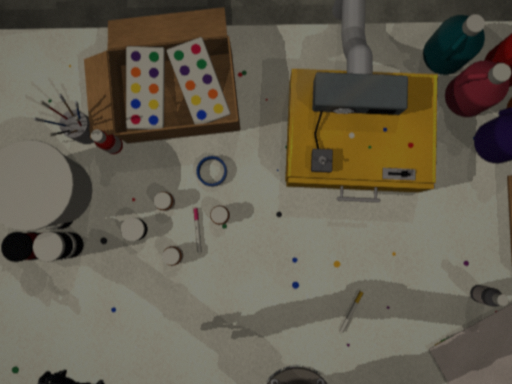

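View pics/s0.png

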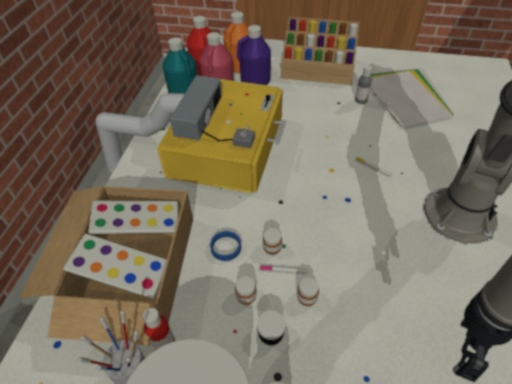

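```bash
cat >> h.py <<'E'
def proj(c,X):
    q=np.atleast_2d(X)@np.array(c['R']).T+c['t']; return q[:,:2]/q[:,2:]*[c['fx'],c['fy']]+[c['cx'],c['cy']]
E
python3 - <<'E'
from h import *
from scipy.optimize import minimize
np.set_printoptions(precision=4,suppress=True)
C={n:cams.read_camera(n) for n in('top','side')}
M={}
for n,c in C.items():
    h=cv2.cvtColor(c['image'],cv2.COLOR_RGB2HSV)
    m=cv2.inRange(h,(18,120,60),(35,255,255)); 
    m=cv2.morphologyEx(m,cv2.MORPH_OPEN,np.ones((3,3)))
    k,l,s,_=cv2.connectedComponentsWithStats(m); i=1+np.argmax(s[1:,4]); m=(l==i).astype(np.uint8)
    print(n,s[i]); M[n]=m
def T(p,P):
    P=np.atleast_2d(P).astype(float); a=p[2];R=np.array([[np.cos(a),-np.sin(a),0],[np.sin(a),np.cos(a),0],[0,0,1]])
    return P@R.T+[p[0],p[1],0]
box=[(x,y,z) for x in(0,.3) for y in(-.2,.2) for z in(0,.135)]+[(-.016,y,z) for y in(-.198,.198) for z in(.01,.132)]
fan=[(x,y,z) for x in(.18,.27) for y in(-.12,.12) for z in(.135,.21)]
def cost(p,n=None):
    e=0
    for k,c in C.items():
        if n and k!=n: continue
        a=np.zeros((384*4,512*4),np.uint8); hull=cv2.convexHull((proj(c,T(p,box))*4+1.5).astype(np.float32))
        cv2.fillConvexPoly(a,hull.astype(np.int32),1)
        m=cv2.fillConvexPoly(np.zeros((384*4,512*4),np.uint8),0*hull.astype(np.int32),0)
        mm=cv2.resize(M[k],None,fx=4,fy=4,interpolation=0)
        ig=cv2.fillConvexPoly(np.zeros_like(a),cv2.convexHull((proj(c,T(p,fan))*4+1.5).astype(np.float32)).astype(np.int32),1)
        ys=cv2.convexHull(cv2.findNonZero(mm)); hh=cv2.fillConvexPoly(np.zeros_like(a),ys,1)
        e+=((a!=hh)&(ig==0)).sum()/16
    return e
for n in(None,'top','side'):
    best=min((minimize(cost,[.625,-.158,y0],args=(n,),method='Nelder-Mead',options=dict(initial_simplex=[[.625,-.158,y0],[.635,-.158,y0],[.625,-.148,y0],[.625,-.158,y0+.06]],xatol=1e-4,fatol=.5)) for y0 in(-.08,0,.06)),key=lambda r:r.fun)
    print(n,best.x,best.fun)
    if n is None: p=best.x
    else: continue
    for nm,q in dict(handle=(-.051,0,.1),tabL=(.02,-.088,.156),tabR=(.02,-.112,.156),fanoff=(.045-.034*np.sin(.42),.11,.165+.034*np.cos(.42))).items():
        print(nm,T(p,q)[0],*[proj(c,T(p,q))[0] for c in C.values()])
im=[]
for k,c in C.items():
    a=c['image'][:,:,::-1].copy(); 
    u0,v0=(280,60) if k=='top' else (155,75)
    z=cv2.resize(a[v0:v0+145,u0:u0+165],None,fx=4,fy=4,interpolation=cv2.INTER_CUBIC)[:, :600]
    for q in T(p,box): 
        w=(proj(c,q)[0]-[u0,v0]+.5)*4; cv2.circle(z,tuple(int(i) for i in w),3,(255,0,255),-1)
    im.append(cv2.resize(z,(400,387)))
cv2.imwrite('pics/cab.png',np.hstack(im))
E
```

```text
top [  286    69   152   121 12379]
side [ 158   80  124  112 8055]
None [ 0.6309 -0.1755 -0.0522] 568.625
handle [ 0.58   -0.1729  0.1   ] [358.6375 198.859 ] [279.7146 131.5232]
tabL [ 0.6463 -0.2644  0.156 ] [396.5213 172.0826] [264.879   99.1284]
tabR [ 0.645  -0.2884  0.156 ] [405.6096 172.4361] [266.4683  94.9955]
fanoff [ 0.6677 -0.0673  0.196 ] [323.693  162.9386] [246.3271 126.4347]
top [ 0.6368 -0.1749 -0.0605] 332.4375
side [ 0.6278 -0.1769 -0.049 ] 100.0
```

View pics/cab.png

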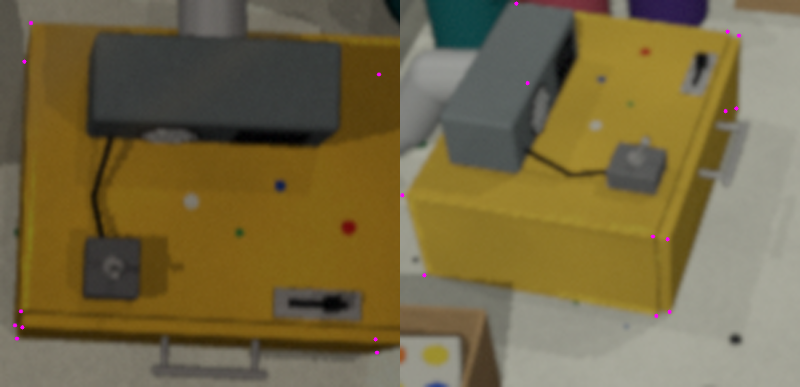

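Request:
{"fn": "play_rows", "kwargs": {"delta_pos": [[2.6,-3.2,2.4],[5.2,-6.4,4.8],[7.8,-9.6,7.2],[10.4,-12.8,9.6],[13,-16,12]], "twist": [[0,0,-0.07],[0,0,-0.14],[0,0,-0.21],[0,0,-0.28],[0,0,-0.34]], "jaw": [8.5,6,3,0,0]}}

```text
clock: 1.6
tcp_pos: [0.2753, 0.3692, 0.318]
tcp_rot: [[-0.821, 0.571, 0.0], [0.571, 0.821, 0.001], [0.0, 0.001, -1.0]]
ft_force: [1.0, 1.4, 0.2]
width: 0.0276
```

Request:
{"fn": "play_rows", "kwargs": {"delta_pos": [[2.6,-3.6,1.7],[5.2,-7.2,3.4],[7.8,-10.8,5.1],[10.4,-14.4,6.8],[13,-18,8.4]], "twist": [[0,0,-0.07],[0,0,-0.14],[0,0,-0.21],[0,0,-0.28],[0,0,-0.34]], "jaw": [0,0,0,0,0]}}

```text
clock: 2.1
tcp_pos: [0.4052, 0.1891, 0.402]
tcp_rot: [[-0.583, 0.812, 0.001], [0.812, 0.583, 0.001], [0.0, 0.002, -1.0]]
ft_force: [0.9, 0.8, -0.5]
width: 0.0002
```

Request:
{"fn": "play_rows", "kwargs": {"delta_pos": [[1.2,-3.6,0],[2.4,-7.2,0],[3.6,-10.8,0],[4.8,-14.4,0],[6,-18,0]], "twist": [[0,0,-0.07],[0,0,-0.14],[0,0,-0.21],[0,0,-0.28],[0,0,-0.34]], "jaw": [0,0,0,0,0]}}

```text
clock: 2.6
tcp_pos: [0.4647, 0.0093, 0.4011]
tcp_rot: [[-0.279, 0.96, 0.001], [0.96, 0.279, 0.001], [0.0, 0.001, -1.0]]
ft_force: [1.2, -0.7, 0.3]
width: 0.0002
```

Request:
{"fn": "play_rows", "kwargs": {"delta_pos": [[1.2,-3.6,0],[2.4,-7.2,0],[3.6,-10.8,0],[5,-15,0],[5.6,-18,0]], "twist": [[0,0,-0.07],[0,0,-0.14],[0,0,-0.21],[0,0,-0.28],[0,0,-0.34]], "jaw": [0,0,0,0,0]}}

```text
clock: 3.1
tcp_pos: [0.5208, -0.1719, 0.4003]
tcp_rot: [[0.059, 0.998, -0.001], [0.998, -0.059, -0.001], [-0.001, -0.001, -1.0]]
ft_force: [0.2, 0.2, 1.1]
width: 0.0
```

```bash
cat >> h.py <<'E'
def wcam(f=None):
    s=arm.sense(); c=cams.read_camera('wrist'); M=np.array(c['T_tool_cam'])
    R=np.array(s['tcp_rot'])@M[:3,:3]; o=np.array(s['tcp_pos'])+np.array(s['tcp_rot'])@M[:3,3]
    c['R']=R.T; c['t']=-R.T@o
    if f: cv2.imwrite('pics/'+f,c['image'][:,:,::-1])
    return c
np.set_printoptions(precision=4,suppress=True)
E
python3 - <<'E'
from h import *
s=arm.sense(); print(s['clock'],s['tcp_pos'],s['tcp_rot'],s['joint_positions'],s['ft_force'],s['width'])
c=wcam('w1.png'); print(c['T_tool_cam'],c['fx'])
for n,z in [('drawer_handle',.1),('catch_tab',.156),('fan_tip',.196)]:
    print(n,[(x['point'],x['p'],onz(c,x['point'],z)) for x in pinpoint(n,'wrist')])
E
```

```text
3.1 [ 0.5208 -0.1719  0.4003] [[ 0.0593  0.9982 -0.0006]
 [ 0.9982 -0.0593 -0.0014]
 [-0.0015 -0.0005 -1.    ]] [-0.2195  0.3604  0.8165  1.0507 -0.2675  1.829   0.4346] [0.1637 0.1727 1.0899] 3.459418559778259e-07
[[-0.0014 -0.9628 -0.2702  0.069 ]
 [ 1.     -0.0014 -0.0003  0.0002]
 [-0.0001 -0.2702  0.9628 -0.1775]
 [ 0.      0.      0.      1.    ]] 297.75408921068095
drawer_handle [([296.2, 149.6], 0.64, array([ 0.5814, -0.1725,  0.1   ]))]
catch_tab [([341.4, 226.4], 0.68, array([ 0.6405, -0.2855,  0.156 ]))]
fan_tip [([376.9, 67.6], 0.5, array([ 0.6687, -0.0665,  0.196 ]))]
```

View pics/w1.png

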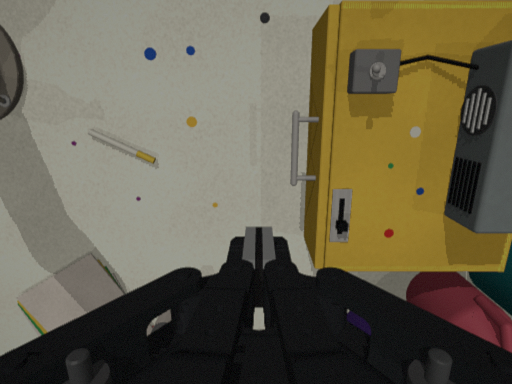

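Request:
{"fn": "play_rows", "kwargs": {"delta_pos": [[2.3,2.2,-3],[4.6,4.3,-6],[6.9,6.5,-9],[9.2,8.6,-12],[11.5,10.7,-15]], "twist": [[0,0,0],[0,0,0],[0,0,0],[0,0,0],[0,0,0]], "jaw": [0,0,0,0,0]}}

```text
clock: 3.8
tcp_pos: [0.6363, -0.058, 0.2501]
tcp_rot: [[0.05, 0.999, 0.001], [0.999, -0.05, 0.002], [0.002, 0.001, -1.0]]
ft_force: [-0.3, -0.7, 0.3]
width: -0.0003
```

Request:
{"fn": "play_rows", "kwargs": {"delta_pos": [[0,0,-2],[0,0,-4],[0,0,-6],[0,0,-7],[0,0,-7]], "twist": [[0,0,0],[0,0,0],[0,0,0],[0,0,0],[0,0,0]], "jaw": [0,0,0,0,0]}}

```text
clock: 4.3
tcp_pos: [0.6345, -0.0597, 0.1795]
tcp_rot: [[0.052, 0.999, -0.003], [0.999, -0.052, 0.002], [0.002, -0.003, -1.0]]
ft_force: [-0.3, 0.1, -0.8]
width: -0.0
```

Request:
{"fn": "play_rows", "kwargs": {"delta_pos": [[0.8,0,0],[1.6,-0.1,0],[2.4,-0.1,0],[3.2,-0.2,0],[3.6,-0.2,0]], "twist": [[0,0,0],[0,0,0],[0,0,0],[0,0,0],[0,0,0]], "jaw": [0,0,0,0,0]}}

```text
clock: 4.8
tcp_pos: [0.6726, -0.0648, 0.1808]
tcp_rot: [[0.055, 0.998, 0.001], [0.998, -0.055, -0.001], [-0.001, 0.001, -1.0]]
ft_force: [-0.3, -0.5, 0.2]
width: 0.0001
```

```bash
python3 - <<'E'
from h import *
s=arm.sense(); print(s['clock'],s['tcp_pos'],s['ft_force'])
c=wcam('w2.png'); print([(x['point'],x['p'],onz(c,x['point'],.196)) for x in pinpoint('fan_tip','wrist')])
c=cams.read_camera('side'); cv2.imwrite('pics/s2.png',cv2.resize(c['image'][80:180,180:300,::-1],None,fx=4,fy=4))
E
```

```text
4.8 [ 0.6726 -0.0648  0.1808] [-0.26   -0.4526  0.167 ]
[([249.3, 232.8], 0.65, array([ 0.6672, -0.0667,  0.196 ]))]
```

View pics/s2.png

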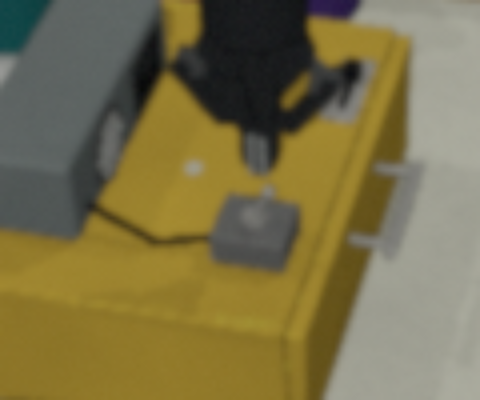

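```bash
python3 - <<'E'
from h import *
c=cams.read_camera('side'); s=arm.sense()
for q in (s['tcp_pos'],[.668,-.067,.196]):print((proj(c,q)[0]-[180,80])*4)
c=wcam(); print(proj(c,s['tcp_pos']),proj(c,[.668,-.067,.196]),proj(c,[.696,-.067,.196]))
E
```

```text
[260.5853 203.3549]
[264.8657 185.9944]
[[258.2974 219.8012]] [[252.832  233.5536]] [[300.3592 231.0767]]
```

View pics/w2.png

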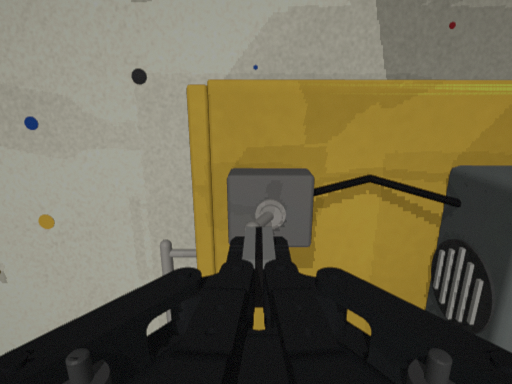

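```bash
python3 - <<'E'
from h import *
c=wcam()
for p,z in [((270,213),.165),((228,170),.163),((313,170),.163),((312,246),.163),((209,82),.135),((512,82),.135),((195,262),.132),((211,262),.135),((165,250),.1)]: print(p,onz(c,p,z))
t=cams.read_camera('top'); print(onz(t,(322,159.4),.18))
E
```

```text
(270, 213) [ 0.6792 -0.0661  0.165 ]
(228, 170) [ 0.6526 -0.0348  0.163 ]
(313, 170) [ 0.7093 -0.038   0.163 ]
(312, 246) [ 0.7082 -0.0936  0.163 ]
(209, 82) [0.6413 0.0235 0.135 ]
(512, 82) [0.855  0.0114 0.135 ]
(195, 262) [ 0.6145 -0.1185  0.132 ]
(211, 262) [ 0.6286 -0.1176  0.135 ]
(165, 250) [ 0.5787 -0.1215  0.1   ]
[ 0.6793 -0.0651  0.18  ]
```

```bash
python3 - <<'E'
from h import *
c=cams.read_camera('side');print(proj(c,[.1442,.5299,.1957]), arm.sense()['tcp_pos'])
t=cams.read_camera('top')
w=wcam()
a=cv2.resize(w['image'][180:260,210:330,::-1],None,fx=4,fy=4,interpolation=2)
b=cv2.resize(c['image'][95:155,215:275,::-1],(320,320),interpolation=2)
p=proj(t,[.6726,-.0648,.1808])[0];print(p)
d=cv2.resize(t['image'][130:190,293:353,::-1],(320,320),interpolation=2)
o=np.zeros((640,800,3),np.uint8);o[:320,:480]=a;o[:320,480:]=b;o[320:,:320]=d
cv2.imwrite('pics/x.png',o[:600])
E
```

```text
[[451.688  358.0193]] [ 0.6712 -0.0642  0.1809]
[321.9959 161.9081]
```

View pics/x.png

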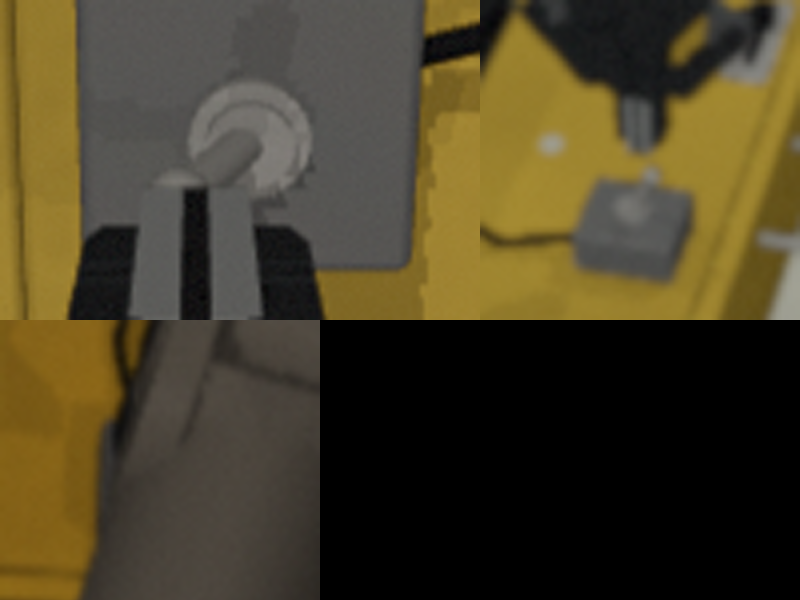

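```bash
python3 - <<'E'
from h import *
c=cams.read_camera('side');w=wcam();s=arm.sense()
print(s['clock'],s['tcp_pos'],tri(w,(258.5,226),c,(245,123.5)))
print('bat tip',tri(w,(253,225),c,(246.5,127)))
print(np.array(c['t']), proj(w,s['tcp_pos']))
E
```

```text
5.4 [ 0.6714 -0.0642  0.1809] (array([ 0.6702, -0.0546,  0.2166]), np.float64(0.0039021970182258224))
bat tip (array([ 0.6672, -0.0611,  0.1985]), np.float64(0.0028535925032720398))
[0.6051 0.0754 1.2497] [[258.3356 219.7416]]
```

Request:
{"fn": "play_rows", "kwargs": {"delta_pos": [[-1,0,0],[-2,0,0],[-3.2,0,0],[-3.6,0,-0.6],[-3.6,0,-1.2]], "twist": [[0,0,0],[0,0,0],[0,0,0],[0,0,0],[0,0,0]], "jaw": [0,0,0,0,0]}}

```text
clock: 5.9
tcp_pos: [0.6353, -0.0643, 0.1688]
tcp_rot: [[0.055, 0.998, 0.001], [0.998, -0.055, 0.0], [0.0, 0.001, -1.0]]
ft_force: [0.7, 0.4, 0.8]
width: -0.0
```

Request:
{"fn": "play_rows", "kwargs": {"delta_pos": [[0.5,0,0],[1.0,0,0],[1.5,0,0],[2,0,0],[2.4,-0.1,0]], "twist": [[0,0,0],[0,0,0],[0,0,0],[0,0,0],[0,0,0]], "jaw": [0,0,0,0,0]}}

```text
clock: 6.4
tcp_pos: [0.6603, -0.0652, 0.1687]
tcp_rot: [[0.054, 0.999, 0.0], [0.999, -0.054, -0.0], [-0.0, 0.0, -1.0]]
ft_force: [0.9, 0.1, 0.1]
width: 0.0004
```

Request:
{"fn": "play_rows", "kwargs": {"delta_pos": [[0.3,0,0],[0.6,0,0],[0.9,0,0],[1.2,-0.1,0],[1.2,-0.1,0]], "twist": [[0,0,0],[0,0,0],[0,0,0],[0,0,0],[0,0,0]], "jaw": [0,0,0,0,0]}}

```text
clock: 6.9
tcp_pos: [0.6717, -0.0665, 0.1687]
tcp_rot: [[0.055, 0.998, 0.0], [0.998, -0.055, -0.0], [-0.0, 0.0, -1.0]]
ft_force: [-0.2, 0.1, -0.0]
width: -0.0002
```

```bash
python3 - <<'E'
from h import *
c=cams.read_camera('side');w=wcam();s=arm.sense()
print(s['clock'],s['tcp_pos'],s['ft_force'])
for k in('side','wrist'):print([(x['point'],x['p']) for x in pinpoint('fan_tip',k)])
a=cv2.resize(w['image'][170:270,190:310,::-1],None,fx=3.2,fy=3.2,interpolation=2)
b=cv2.resize(c['image'][95:155,215:275,::-1],(320,320),interpolation=2)
cv2.imwrite('pics/x2.png',np.hstack([a,b]))
E
```

```text
7.0 [ 0.6714 -0.0664  0.1688] [-0.7353  0.2384  0.3694]
[([246.7, 127.3], 0.57)]
[([250.0, 239.6], 0.47)]
```

View pics/x2.png

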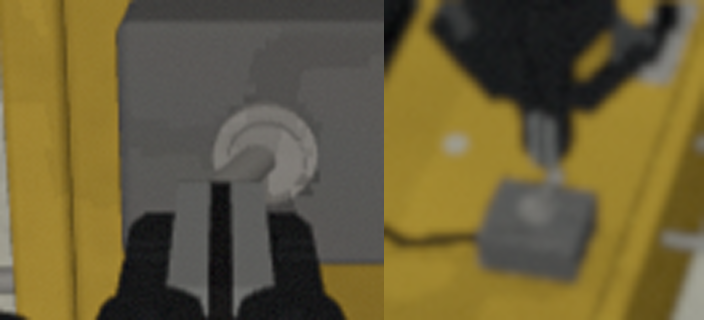

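Request:
{"fn": "play_rows", "kwargs": {"delta_pos": [[-1,0,0],[-2,0,0],[-3.2,0,0],[-4.2,0,-0.8],[-4.2,0,-2.5]], "twist": [[0,0,0],[0,0,0],[0,0,0],[0,0,0],[0,0,0]], "jaw": [0,0,0,0,0]}}

```text
clock: 7.6
tcp_pos: [0.6295, -0.0669, 0.1457]
tcp_rot: [[0.056, 0.998, 0.003], [0.998, -0.056, 0.0], [0.0, 0.003, -1.0]]
ft_force: [1.0, -0.0, -0.6]
width: -0.0001
```

Request:
{"fn": "play_rows", "kwargs": {"delta_pos": [[0.3,0,0],[0.5,0,0],[0.7,0,0],[0.9,0,0],[1.1,0,0]], "twist": [[0,0,0],[0,0,0],[0,0,0],[0,0,0],[0,0,0]], "jaw": [0,0,0,0,0]}}

```text
clock: 8.1
tcp_pos: [0.6411, -0.0665, 0.1444]
tcp_rot: [[0.055, 0.998, 0.001], [0.998, -0.055, -0.0], [-0.0, 0.001, -1.0]]
ft_force: [0.4, -0.3, -0.4]
width: 0.0002
```

```bash
python3 - <<'E'
from h import *
c=cams.read_camera('side');w=wcam();s=arm.sense()
print(s['clock'],s['tcp_pos'],s['ft_force'])
a=cv2.resize(w['image'][170:270,190:310,::-1],None,fx=3.2,fy=3.2,interpolation=2)
b=cv2.resize(c['image'][95:155,215:275,::-1],(320,320),interpolation=2)
cv2.imwrite('pics/x3.png',np.hstack([a,b]))
E
```

```text
8.2 [ 0.641  -0.0664  0.1441] [ 0.2023 -0.778  -0.1519]
```

View pics/x3.png

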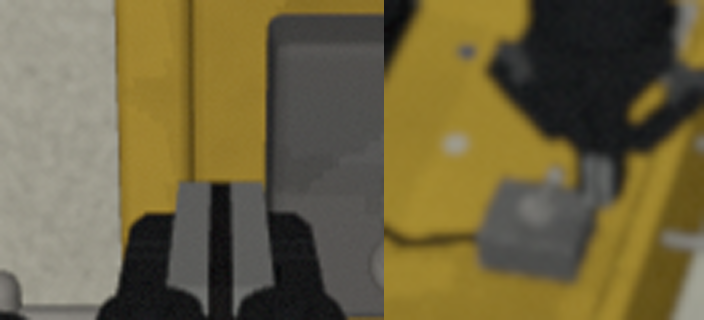

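```bash
python3 - <<'E'
from h import *
c=cams.read_camera('side');w=wcam();s=arm.sense()
p=s['tcp_pos']
for h in(0,.01,.02,.03,.04):
  for dy in(0,.011): print(h,dy,proj(c,p+[0,dy,h])[0],proj(w,p+[0,dy,h])[0])
print('tri',tri(c,(255,133),w,(259,227)))
a=cv2.resize(c['image'][105:150,225:285,::-1],None,fx=10,fy=10,interpolation=2)
cv2.imwrite('pics/x4.png',a)
E
```

```text
0 0 [255.4719 140.7052] [258.0222 219.7465]
0 0.011 [254.7907 143.0706] [257.0284 203.3438]
0.01 0 [255.4107 138.2633] [258.0056 225.7677]
0.01 0.011 [254.725  140.6291] [256.9576 208.5741]
0.02 0 [255.3488 135.7922] [257.9872 232.4692]
0.02 0.011 [254.6586 138.158 ] [256.8786 214.4058]
0.03 0 [255.2861 133.2912] [257.9667 239.9732]
0.03 0.011 [254.5914 135.657 ] [256.79   220.9491]
0.04 0 [255.2227 130.7599] [257.9434 248.4332]
0.04 0.011 [254.5234 133.1255] [256.6899 228.3426]
tri (array([ 0.6404, -0.0552,  0.1841]), np.float64(0.0028014460988281128))
```

View pics/x4.png

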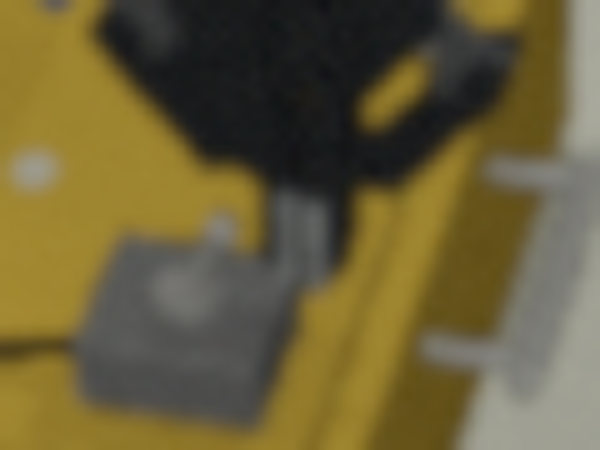

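Request:
{"fn": "play_rows", "kwargs": {"delta_pos": [[0.3,0,0],[0.6,0,0],[0.9,0,0],[1.2,0,0],[1.5,0,0]], "twist": [[0,0,0],[0,0,0],[0,0,0],[0,0,0],[0,0,0]], "jaw": [0,0,0,0,0]}}

```text
clock: 8.8
tcp_pos: [0.6548, -0.0665, 0.1439]
tcp_rot: [[0.055, 0.998, -0.002], [0.998, -0.055, 0.0], [-0.0, -0.002, -1.0]]
ft_force: [-1.9, 0.0, 1.2]
width: 0.0002
```

Request:
{"fn": "play_rows", "kwargs": {"delta_pos": [[0.4,0,0],[0.8,0,0],[1.2,0,0],[1.6,0,0],[2.0,0,0]], "twist": [[0,0,0],[0,0,0],[0,0,0],[0,0,0],[0,0,0]], "jaw": [0,0,0,0,0]}}

```text
clock: 9.3
tcp_pos: [0.6742, -0.0662, 0.1435]
tcp_rot: [[0.055, 0.998, -0.004], [0.998, -0.055, 0.0], [0.0, -0.004, -1.0]]
ft_force: [-8.9, 0.9, 4.5]
width: 0.0002
```

Request:
{"fn": "play_rows", "kwargs": {"delta_pos": [[0.3,0,0],[0.6,0,0],[0.6,0,0],[-1.5,0,0],[-3,0,2]], "twist": [[0,0,0],[0,0,0],[0,0,0],[0,0,0],[0,0,0]], "jaw": [0,0,0,0,0]}}

```text
clock: 9.8
tcp_pos: [0.6427, -0.0656, 0.1607]
tcp_rot: [[0.055, 0.998, -0.007], [0.998, -0.055, 0.001], [0.001, -0.007, -1.0]]
ft_force: [0.6, 0.5, 0.0]
width: -0.0001
```

Request:
{"fn": "play_rows", "kwargs": {"delta_pos": [[-2,-1,2],[-4,-2,4],[-6,-5,6],[-8,-8,8],[-8,-10,8]], "twist": [[0,0,0],[0,0,0],[0,0,0],[0,0,0],[0,0,0]], "jaw": [0,0,0,0,0]}}

```text
clock: 10.3
tcp_pos: [0.5646, -0.1712, 0.2484]
tcp_rot: [[0.06, 0.998, 0.006], [0.998, -0.06, -0.003], [-0.003, 0.007, -1.0]]
ft_force: [0.4, -0.1, 0.5]
width: -0.0001
```

```bash
python3 - <<'E'
from h import *
c=cams.read_camera('side');w=wcam();s=arm.sense()
print(s['clock'],s['tcp_pos'],s['ft_force'],s['joint_positions'])
for k,cc in(('side',c),('wrist',w)):print([(x['point'],x['p']) for x in pinpoint('fan_tip',k)],'off',proj(cc,[.666,-.066,.196]),'on',proj(cc,[.694,-.066,.196]))
print('handle',[(x['point'],x['p'],onz(w,x['point'],.1)) for x in pinpoint('drawer_handle','wrist')])
cv2.imwrite('pics/x5.png',np.hstack([w['image'][:,:,::-1],cv2.resize(c['image'][95:155,220:265,::-1],(288,384),interpolation=2)]))
E
```

```text
10.4 [ 0.5645 -0.1716  0.2456] [0.1438 0.1609 0.8997] [-0.2508  0.4455  0.7908  1.3279 -0.3108  1.4894  0.4508]
[([238.0, 124.0], 0.61)] off [[246.7995 126.785 ]] on [[237.7056 125.7545]]
[([435.0, 37.6], 0.56)] off [[393.7276  37.9686]] on [[434.1954  35.1032]]
handle [([272.2, 167.9], 0.84, array([ 0.5805, -0.1723,  0.1   ]))]
```

View pics/x5.png

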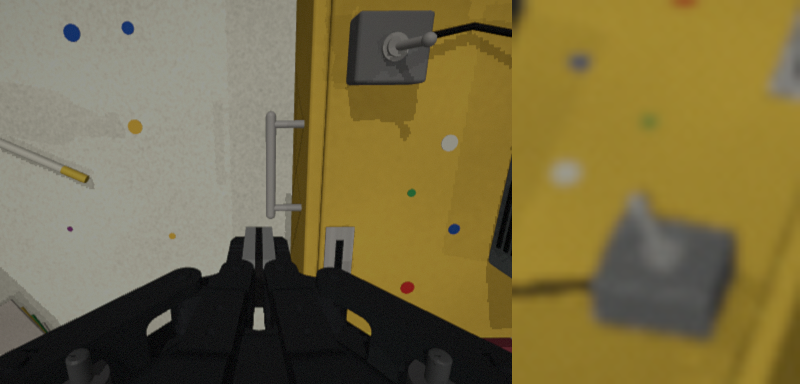

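Request:
{"fn": "play_rows", "kwargs": {"delta_pos": [[0.8,0,0],[1.6,-0.1,-3],[1.6,-0.1,-7],[1.6,-0.1,-11],[1.6,-0.1,-14.5]], "twist": [[0,0,0],[0,0,0],[0,0,0],[0,0,0],[0,0,0]], "jaw": [3,3,3,3,3]}}

```text
clock: 11.05
tcp_pos: [0.582, -0.165, 0.096]
tcp_rot: [[0.052, 0.999, -0.001], [0.999, -0.052, 0.001], [0.001, -0.001, -1.0]]
ft_force: [1.0, 0.7, 0.1]
width: 0.0302
```

```bash
python3 - <<'E'
from h import *
w=wcam();c=cams.read_camera('side');s=arm.sense()
print(s['clock'],s['tcp_pos'],s['ft_force'],s['width'])
print('handle',[(x['point'],x['p'],onz(w,x['point'],.1)) for x in pinpoint('drawer_handle','wrist')])
cv2.imwrite('pics/x6.png',np.hstack([w['image'][100:300,100:420,::-1],cv2.resize(c['image'][85:165,220:308,::-1],(220,200),interpolation=2)]))
E
```

```text
11.15 [ 0.578  -0.1632  0.0926] [0.8595 0.4203 0.2543] 0.030246311654973455
handle [([254.1, 230.8], 0.91, array([ 0.5791, -0.1707,  0.1   ]))]
```

View pics/x6.png

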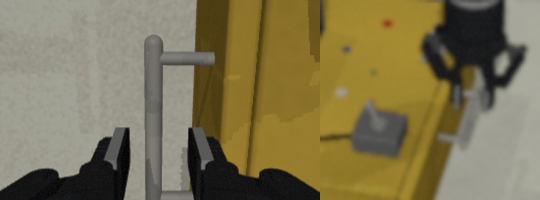

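Request:
{"fn": "play_rows", "kwargs": {"delta_pos": [[-0.2,-0.8,-1],[-0.2,-0.8,-2],[-0.2,-0.8,-3],[-0.2,-0.8,-4],[-0.2,-0.8,-4.5]], "twist": [[0,0,0],[0,0,0],[0,0,0],[0,0,0],[0,0,0]], "jaw": [3,3,3,3,3]}}

```text
clock: 11.7
tcp_pos: [0.5801, -0.1753, 0.056]
tcp_rot: [[0.055, 0.999, 0.002], [0.999, -0.055, 0.001], [0.001, 0.002, -1.0]]
ft_force: [-12.6, 5.8, 31.0]
width: 0.0301
```

Request:
{"fn": "play_rows", "kwargs": {"delta_pos": [[0,0,0],[0,0,0],[0,0,0],[0,0,0],[0,0,0]], "twist": [[0,0,0],[0,0,0],[0,0,0],[0,0,0],[0,0,0]], "jaw": [1,0.5,0.5,0.5,0.5], "newtons": 30}}

```text
clock: 12.2
tcp_pos: [0.5781, -0.1755, 0.0548]
tcp_rot: [[0.055, 0.998, -0.002], [0.998, -0.055, 0.001], [0.001, -0.002, -1.0]]
ft_force: [-4.2, 2.3, 8.2]
width: 0.0096
```

Request:
{"fn": "play_rows", "kwargs": {"delta_pos": [[0,0,0.5],[0,0,0.9],[-0.2,0,0.9],[-0.4,0,0.9],[-0.5,0,0.9]], "twist": [[0,0,0],[0,0,0],[0,0,0],[0,0,0],[0,0,0]], "jaw": [0.5,0.5,0.5,0.5,0.5]}}

```text
clock: 12.7
tcp_pos: [0.5688, -0.1746, 0.0559]
tcp_rot: [[0.056, 0.998, -0.013], [0.998, -0.056, 0.001], [0.0, -0.013, -1.0]]
ft_force: [1.6, -4.4, -26.3]
width: 0.0094
```

Request:
{"fn": "play_rows", "kwargs": {"delta_pos": [[-0.2,0,0],[-0.4,0,0],[-0.6,0,0],[-0.8,0,0],[-0.8,0,0]], "twist": [[0,0,0],[0,0,0],[0,0,0],[0,0,0],[0,0,0]], "jaw": [0.5,0.5,0.5,0.5,0.5]}}

```text
clock: 13.2
tcp_pos: [0.5603, -0.1741, 0.0558]
tcp_rot: [[0.056, 0.998, -0.014], [0.998, -0.056, 0.002], [0.001, -0.014, -1.0]]
ft_force: [0.2, -3.1, -26.1]
width: 0.0095
```

Request:
{"fn": "play_rows", "kwargs": {"delta_pos": [[-1.5,0.1,-0.4],[-3,0.2,-0.4],[-5,0.3,-0.4],[-7,0.4,-0.4],[-9,0.5,-0.4]], "twist": [[0,0,0],[0,0,0],[0,0,0],[0,0,0],[0,0,0]], "jaw": [0.5,0.5,0.5,0.5,0.5]}}

```text
clock: 13.7
tcp_pos: [0.4738, -0.1692, 0.0557]
tcp_rot: [[0.055, 0.998, -0.004], [0.999, -0.055, 0.0], [-0.0, -0.004, -1.0]]
ft_force: [2.7, -2.5, -18.7]
width: 0.0094
```

Request:
{"fn": "play_rows", "kwargs": {"delta_pos": [[-2,0.1,0],[-4,0.2,0],[-6,0.3,0],[-7.2,0.4,0],[-7.6,0.4,0]], "twist": [[0,0,0],[0,0,0],[0,0,0],[0,0,0],[0,0,0]], "jaw": [0.5,0.5,0.5,0.5,0.5]}}

```text
clock: 14.2
tcp_pos: [0.3982, -0.1649, 0.0562]
tcp_rot: [[0.056, 0.998, -0.002], [0.998, -0.056, 0.001], [0.001, -0.002, -1.0]]
ft_force: [9.9, -2.8, -37.8]
width: 0.0096
```

Request:
{"fn": "play_rows", "kwargs": {"delta_pos": [[0.1,0,-0.4],[0.1,0,-0.7],[0.1,0,-0.7],[0.1,0,-0.7],[0.1,0,-0.5]], "twist": [[0,0,0],[0,0,0],[0,0,0],[0,0,0],[0,0,0]], "jaw": [0.5,0.5,3,3,3]}}

```text
clock: 14.7
tcp_pos: [0.4031, -0.167, 0.055]
tcp_rot: [[0.055, 0.998, 0.003], [0.998, -0.055, -0.001], [-0.001, 0.003, -1.0]]
ft_force: [0.1, 0.1, -0.8]
width: 0.0302
```

Request:
{"fn": "play_rows", "kwargs": {"delta_pos": [[0,0,3],[0,0,8],[0,0,13],[1,4,18],[3,8,21]], "twist": [[0,0,0],[0,0,0],[0,0,0.1],[0,0,0.2],[0,0,0.3]], "jaw": [3,3,3,3,3]}}

```text
clock: 15.2
tcp_pos: [0.4257, -0.1012, 0.2563]
tcp_rot: [[-0.24, 0.971, 0.005], [0.971, 0.24, 0.0], [-0.001, 0.005, -1.0]]
ft_force: [2.7, -0.0, 0.6]
width: 0.0298
```

```bash
cat > look.py <<'E'
from h import *
ct=cams.read_camera('top'); cs=cams.read_camera('side'); s=arm.sense()
print(s['clock'],s['tcp_pos'],s['tcp_rot'][:,1],s['ft_force'])
for n,z in [('jar1',0),('ink_tub',0),('tape_roll',0),('marker',0),('drawer_handle',.1),('drawer_floor',.022),('catch_tab',.156),('fan_tip',.196)]:
    for k,c in(('top',ct),('side',cs)):
        print(n,k,[(np.round(x['point']),round(x['p'],2),np.round(onz(c,x['point'],z)[:2],3)) for x in pinpoint(n,k)][:5])
E
python3 look.py; python3 - <<'E'
from h import *
for k in('top','side'):
    c=cams.read_camera(k)
    for o in outline_of('marker',k)[:2]:
        v=np.argwhere(o['region'])[:,::-1].astype(np.float32); (x,y),(w,h),a=cv2.minAreaRect(v); b=cv2.boxPoints(((x,y),(w,h),a))
        e=sorted([((b[i]+b[(i+1)%4])/2,np.linalg.norm(b[i]-b[(i+1)%4])) for i in range(4)],key=lambda t:t[1])[:2]
        print(k,o['p'],[onz(c,q[0],.006)[:2] for q in e])
E
```

```text
15.3 [ 0.4308 -0.0937  0.2571] [0.9672 0.2538 0.0107] [ 0.4412 -0.6162 -0.8978]
jar1 top [(array([173., 257.]), 0.8, array([0.423, 0.358])), (array([164., 202.]), 0.71, array([0.584, 0.385]))]
jar1 side [(array([272., 247.]), 0.96, array([0.54 , 0.217])), (array([305., 297.]), 0.83, array([0.429, 0.354])), (array([248., 296.]), 0.75, array([0.576, 0.377])), (array([270., 329.]), 0.54, array([0.504, 0.455])), (array([268.,  99.]), 0.42, array([ 0.67 , -0.479]))]
ink_tub top [(array([139., 229.]), 0.63, array([0.505, 0.458]))]
ink_tub side [(array([272., 331.]), 0.59, array([0.499, 0.458]))]
tape_roll top [(array([212., 168.]), 0.72, array([0.683, 0.243]))]
tape_roll side [(array([228., 244.]), 0.59, array([0.668, 0.229]))]
marker top [(array([196., 232.]), 0.7, array([0.494, 0.288]))]
marker side [(array([283., 273.]), 0.7, array([0.497, 0.293]))]
drawer_handle top []
drawer_handle side [(array([330., 141.]), 0.8, array([ 0.411, -0.156]))]
drawer_floor top [(array([354., 192.]), 0.66, array([ 0.604, -0.175]))]
drawer_floor side [(array([275., 150.]), 0.66, array([ 0.594, -0.162]))]
catch_tab top [(array([404., 174.]), 0.62, array([ 0.642, -0.285]))]
catch_tab side [(array([267.,  96.]), 0.56, array([ 0.643, -0.285]))]
fan_tip top [(array([326., 150.]), 0.52, array([ 0.701, -0.074]))]
fan_tip side [(array([238., 126.]), 0.52, array([ 0.692, -0.067]))]
top 0.65 [array([0.5591, 0.2887]), array([0.4355, 0.2802])]
side 0.66 [array([0.5609, 0.2913]), array([0.4377, 0.2801])]
```

Request:
{"fn": "play_rows", "kwargs": {"delta_pos": [[0.5,3,0],[1,6,0],[1.5,9,0],[2,12,0],[2.5,15,0]], "twist": [[0,0,0.13],[0,0,0.26],[0,0,0.39],[0,0,0.52],[0,0,0.64]], "jaw": [7,7,7,7,7]}}

```text
clock: 16.8
tcp_pos: [0.4507, 0.052, 0.2529]
tcp_rot: [[-0.777, 0.629, 0.0], [0.629, 0.777, 0.0], [-0.0, 0.0, -1.0]]
ft_force: [0.4, -1.2, -0.3]
width: 0.07
```

Request:
{"fn": "play_rows", "kwargs": {"delta_pos": [[0.5,3,-1],[1,6,-2],[1.5,9,-3],[2,12,-3.7],[2.4,15,-3.7]], "twist": [[0,0,0.13],[0,0,0.26],[0,0,0.39],[0,0,0.52],[0,0,0.64]], "jaw": [7,7,7,7,7]}}

```text
clock: 17.3
tcp_pos: [0.4739, 0.2017, 0.2145]
tcp_rot: [[-0.999, 0.04, -0.002], [0.04, 0.999, -0.001], [0.002, -0.001, -1.0]]
ft_force: [0.4, 0.8, 0.4]
width: 0.0701
```

```bash
cat > jl.py <<'E'
from h import *
w=wcam('jl.png'); s=arm.sense()
print(s['clock'],s['tcp_pos'],s['tcp_rot'][:,1],s['width'],s['ft_force'])
print('jars',[(np.round(x['point']),round(x['p'],2),np.round(onz(w,x['point'],0)[:2],4)) for x in pinpoint('jar1','wrist')])
print('mk',[(np.round(x['point']),round(x['p'],2),np.round(onz(w,x['point'],0)[:2],4)) for x in pinpoint('marker','wrist')])
h=cv2.cvtColor(w['image'],cv2.COLOR_RGB2HSV)
for o in outline_of('jar1','wrist'):
    m=(o['region']&(h[:,:,1]<40)&(h[:,:,2]>130)).astype(np.uint8)
    k,l,st,_=cv2.connectedComponentsWithStats(m)
    if k<2: continue
    i=1+np.argmax(st[1:,4]); v=cv2.findNonZero((l==i).astype(np.uint8))
    if len(v)<20: continue
    (cx,cy),r=cv2.minEnclosingCircle(cv2.convexHull(v)); 
    e=cv2.fitEllipse(cv2.convexHull(v)) if len(cv2.convexHull(v))>5 else None
    print('cap',o['p'],st[i],np.round([cx,cy,r],1),onz(w,(cx,cy),.062), e and (np.round(e[0],1),np.round(e[1],1),onz(w,e[0],.062)))
E
python3 jl.py
```

```text
17.35 [0.4737 0.2094 0.2145] [0.0286 0.9996 0.004 ] 0.07020236558320886 [ 1.1909  5.5688 -0.3032]
jars [(array([271., 208.]), 0.83, array([0.5411, 0.216 ])), (array([377., 123.]), 0.65, array([0.4308, 0.356 ])), (array([385., 232.]), 0.59, array([0.5835, 0.3778]))]
mk [(array([322., 178.]), 0.92, array([0.5007, 0.2871]))]
cap 0.85 [ 376  101   40   43 1162] [395.8 122.4  21.5] [0.4274 0.3526 0.062 ] (array([394.9, 123.8]), array([37.6, 43.3]), array([0.4287, 0.3517, 0.062 ]))
cap 0.75 [ 254  208   40   37 1145] [273.5 226.2  19.7] [0.5423 0.217  0.062 ] (array([273.5, 225.9]), array([36.3, 39.6]), array([0.5419, 0.217 , 0.062 ]))
cap 0.64 [391 236  35  28 582] [407.9 251.2  17.7] [0.5817 0.3798 0.062 ] (array([409.6, 249.6]), array([26.9, 36.4]), array([0.5796, 0.3816, 0.062 ]))
```

View pics/jl.png

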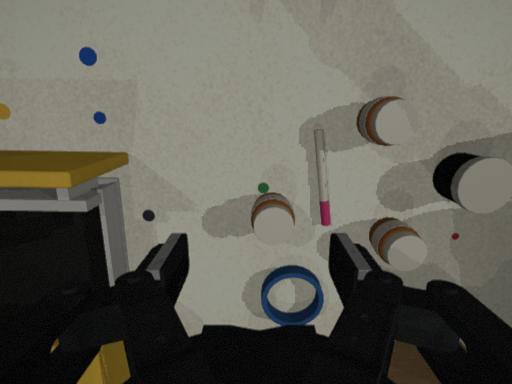

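Request:
{"fn": "play_rows", "kwargs": {"delta_pos": [[3,0.3,0],[6,0.6,-1],[6.8,0.7,-5],[6.8,0.7,-9],[6.8,0.7,-12]], "twist": [[0,0,0],[0,0,0],[0,0,0],[0,0,0],[0,0,0]], "jaw": [7,7,7,7,7]}}

```text
clock: 18.0
tcp_pos: [0.5422, 0.205, 0.0937]
tcp_rot: [[-0.999, 0.05, -0.002], [0.05, 0.999, -0.002], [0.001, -0.002, -1.0]]
ft_force: [-0.6, 0.9, -0.4]
width: 0.0698
```

```bash
python3 jl.py
```

```text
18.05 [0.5381 0.2039 0.0887] [ 0.0493  0.9988 -0.0065] 0.07035447729984577 [-1.9639 -1.1081 -2.6724]
jars [(array([271., 181.]), 0.96, array([0.5406, 0.2176])), (array([432.,  39.]), 0.91, array([0.4272, 0.3548])), (array([437., 218.]), 0.62, array([0.5862, 0.3766]))]
mk [(array([346., 133.]), 0.94, array([0.5002, 0.2856]))]
cap 0.82 [471 217  41   9  92] [491.  224.5  20. ] [0.5677 0.3793 0.062 ] (array([491.3, 223. ]), array([11.6, 38. ]), array([0.5665, 0.3793, 0.062 ]))
cap 0.58 [ 243  172   64   61 2980] [274.5 201.6  31.6] [0.5415 0.2174 0.062 ] (array([274.5, 201.7]), array([60.2, 63.1]), array([0.5416, 0.2173, 0.062 ]))
```

Request:
{"fn": "play_rows", "kwargs": {"delta_pos": [[0.2,0.7,0],[0.2,1.3,-1],[0.2,1.3,-3],[0.2,1.3,-5],[0.2,1.3,-6.5]], "twist": [[0,0,0],[0,0,0],[0,0,0],[0,0,0],[0,0,0]], "jaw": [7,7,7,7,7]}}

```text
clock: 18.7
tcp_pos: [0.5446, 0.222, 0.0304]
tcp_rot: [[-0.999, 0.044, 0.001], [0.044, 0.999, 0.001], [-0.001, 0.001, -1.0]]
ft_force: [-0.7, -0.1, 0.0]
width: 0.0701
```

Request:
{"fn": "play_rows", "kwargs": {"delta_pos": [[0,0,-1],[0,0,-2],[0,0,-3],[0,0,-3.5],[0,0,-3.5]], "twist": [[0,0,0],[0,0,0],[0,0,0],[0,0,0],[0,0,0]], "jaw": [7,7,7,7,7]}}

```text
clock: 19.2
tcp_pos: [0.5441, 0.2205, -0.0049]
tcp_rot: [[-0.999, 0.046, -0.001], [0.046, 0.999, -0.0], [0.001, -0.001, -1.0]]
ft_force: [0.3, 0.1, -0.9]
width: 0.0696
```

```bash
python3 jl.py; python3 - <<'E'
from h import *
w=wcam();c=cams.read_camera('side');cv2.imwrite('pics/g.png',np.hstack([w['image'][100:384,:,::-1],cv2.resize(c['image'][195:266,240:310,::-1],(280,284),interpolation=2)]))
E
```

```text
19.25 [ 0.5446  0.2206 -0.0043] [ 0.0458  0.999  -0.0001] 0.07018480003202941 [-0.3755 -0.3245  0.4994]
jars [(array([253., 221.]), 0.75, array([0.5439, 0.2179])), (array([504., 270.]), 0.74, array([0.5851, 0.3789]))]
mk [(array([368., 144.]), 0.96, array([0.4996, 0.2863]))]
cap 0.74 [ 193  220  111   53 3585] [248.  260.   55.1] [0.5365 0.2172 0.062 ] (array([247.7, 247.9]), array([ 52.2, 117.3]), array([0.531 , 0.2174, 0.062 ]))
```

View pics/g.png

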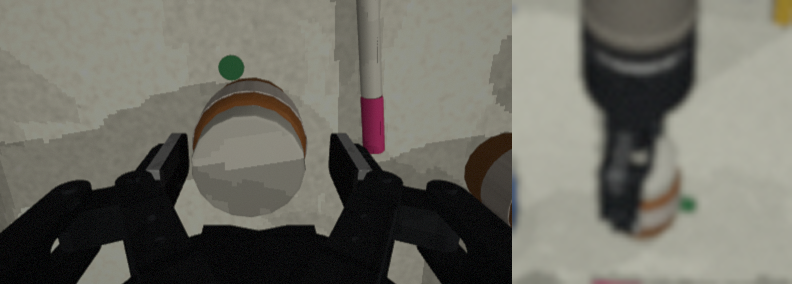

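Request:
{"fn": "play_rows", "kwargs": {"delta_pos": [[-0.1,-0.3,-0.5],[-0.2,-0.3,-1],[-0.2,-0.3,-1.5],[-0.2,-0.3,-1.8],[-0.2,-0.3,-1.8]], "twist": [[0,0,0],[0,0,0],[0,0,0],[0,0,0],[0,0,0]], "jaw": [7,7,7,7,7]}}

```text
clock: 20.0
tcp_pos: [0.5418, 0.2175, -0.023]
tcp_rot: [[-0.999, 0.046, -0.001], [0.046, 0.999, -0.001], [0.001, -0.001, -1.0]]
ft_force: [0.9, -0.3, 0.4]
width: 0.0699
```

Request:
{"fn": "play_rows", "kwargs": {"delta_pos": [[0,0,0],[0,0,0],[0,0,0],[0,0,0],[0,0,0]], "twist": [[0,0,0],[0,0,0],[0,0,0],[0,0,0],[0,0,0]], "jaw": [6,5.4,5,5,5], "newtons": 30}}

```text
clock: 20.5
tcp_pos: [0.5429, 0.2178, -0.0219]
tcp_rot: [[-0.999, 0.046, 0.001], [0.046, 0.999, 0.0], [-0.001, 0.0, -1.0]]
ft_force: [-0.6, -0.6, 0.8]
width: 0.0552
```

Request:
{"fn": "play_rows", "kwargs": {"delta_pos": [[0,0,0],[0,0,1],[0,0,2],[0,0,3],[0,0,3]], "twist": [[0,0,0],[0,0,0],[0,0,0],[0,0,0],[0,0,0]], "jaw": [5,5,5,5,5]}}

```text
clock: 21.0
tcp_pos: [0.5443, 0.2183, 0.0101]
tcp_rot: [[-0.999, 0.046, 0.004], [0.046, 0.999, 0.002], [-0.004, 0.002, -1.0]]
ft_force: [0.2, -0.0, -2.5]
width: 0.0552
```

```bash
python3 - <<'E'
from h import *
s=arm.sense();print(s['clock'],s['tcp_pos'],s['width'],s['ft_force'],s['joint_positions'])
w=wcam('h1.png');c=cams.read_camera('side')
for k,cc in(('wrist',w),('side',c)):print([(x['point'],x['p'],onz(cc,x['point'],0),onz(cc,x['point'],.03)) for x in pinpoint('jar1',k)])
E
```

```text
21.0 [0.5443 0.2183 0.0101] 0.055155600107702894 [ 0.2027 -0.0475 -2.4764] [-0.6958  0.5702  0.4052  1.6631 -0.2636  0.9582  1.3287]
[([490.5, 6.0], 0.97, array([0.4281, 0.3537, 0.    ]), array([0.4357, 0.3326, 0.03  ])), ([257.2, 230.0], 0.9, array([0.5564, 0.2174, 0.    ]), array([0.5435, 0.2181, 0.03  ])), ([492.3, 258.5], 0.71, array([0.5858, 0.3809, 0.    ]), array([0.5682, 0.3554, 0.03  ]))]
[([248.5, 295.4], 0.88, array([0.5762, 0.3759, 0.    ]), array([0.5722, 0.3906, 0.03  ])), ([303.0, 298.1], 0.8, array([0.434, 0.358, 0.   ]), array([0.4343, 0.3733, 0.03  ])), ([267.1, 239.7], 0.46, array([0.5583, 0.1931, 0.    ]), array([0.5549, 0.2134, 0.03  ]))]
```

Request:
{"fn": "play_rows", "kwargs": {"delta_pos": [[0,0,3],[0,0,7],[0,0,11],[0,-1,14.5],[0,-3,17]], "twist": [[0,0,0],[0,0,0],[0,0,0],[0,0,0],[0,0,0]], "jaw": [5,5,5,5,5]}}

```text
clock: 21.7
tcp_pos: [0.5428, 0.1902, 0.18]
tcp_rot: [[-0.999, 0.041, 0.002], [0.042, 0.999, 0.003], [-0.002, 0.003, -1.0]]
ft_force: [0.2, -0.8, -1.7]
width: 0.0551
```

Request:
{"fn": "play_rows", "kwargs": {"delta_pos": [[0,-4,0],[0,-8.5,0],[0,-13,0],[0,-17.5,0],[0,-22,0]], "twist": [[0,0,0],[0,0,0],[0,0,0],[0,0,0],[0,0,0]], "jaw": [5,5,5,5,5]}}

```text
clock: 22.2
tcp_pos: [0.5418, -0.0339, 0.1774]
tcp_rot: [[-0.999, 0.046, -0.001], [0.046, 0.999, 0.0], [0.001, 0.0, -1.0]]
ft_force: [1.7, 0.2, -1.1]
width: 0.0552
```

Request:
{"fn": "play_rows", "kwargs": {"delta_pos": [[0,-4.5,0],[0.2,-9,0],[0.4,-13.5,0],[0.6,-18,0],[0.8,-21,0]], "twist": [[0,0,0],[0,0,0],[0,0,0],[0,0,0],[0,0,0]], "jaw": [5,5,5,5,5]}}

```text
clock: 22.7
tcp_pos: [0.5488, -0.2469, 0.1773]
tcp_rot: [[-0.999, 0.05, -0.002], [0.05, 0.999, -0.002], [0.002, -0.002, -1.0]]
ft_force: [-0.3, 0.6, -1.1]
width: 0.0552
```

Request:
{"fn": "play_rows", "kwargs": {"delta_pos": [[0,-2,0],[0,-3.5,0],[0,-4,0],[0,-4,0],[0,-4,0]], "twist": [[0,0,0],[0,0,0],[0,0,0],[0,0,0],[0,0,0]], "jaw": [5,5,5,5,5]}}

```text
clock: 23.2
tcp_pos: [0.5512, -0.2803, 0.1776]
tcp_rot: [[-0.999, 0.043, 0.0], [0.043, 0.999, 0.002], [0.0, 0.002, -1.0]]
ft_force: [0.4, 0.7, -2.2]
width: 0.0556
```

```bash
python3 - <<'E'
from h import *
w=wcam('h2.png');s=arm.sense();print(s['clock'],s['tcp_pos'],s['tcp_rot'][:,1],s['width'],s['ft_force'],s['joint_positions'])
c=cams.read_camera('side')
for k,cc in(('wrist',w),('side',c)):
  for n,z in(('drawer_handle',.1),('drawer_floor',.022)):print(k,n,[(x['point'],x['p'],onz(cc,x['point'],z)) for x in pinpoint(n,k)])
a=c['image'][60:200,190:370,::-1]
cv2.imwrite('pics/p1.png',np.hstack([cv2.resize(w['image'][:,:,::-1],(440,330)),cv2.resize(a,(360,330),interpolation=2)]))
E
```

```text
23.25 [ 0.5513 -0.2801  0.1777] [0.043  0.9991 0.0017] 0.05556926327983855 [ 0.3284  0.6267 -1.6113] [ 0.0535  0.5102  0.6109  1.3571 -0.2918  1.3644  2.1916]
wrist drawer_handle []
wrist drawer_floor [([351.9, 209.8], 0.81, array([ 0.6047, -0.1712,  0.022 ]))]
side drawer_handle [([334.0, 141.4], 0.79, array([ 0.3995, -0.1548,  0.1   ]))]
side drawer_floor [([271.5, 149.9], 0.62, array([ 0.6051, -0.1628,  0.022 ]))]
```

View pics/p1.png

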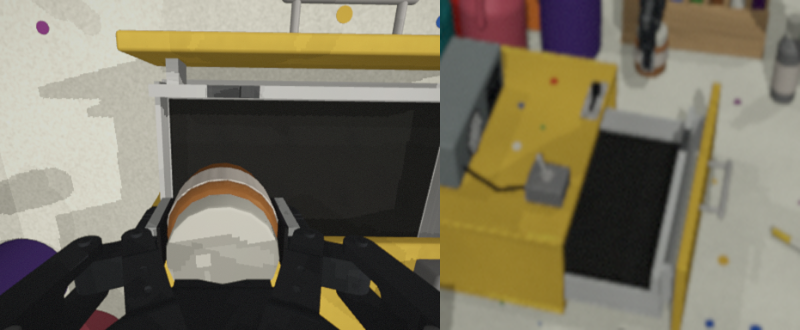

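Request:
{"fn": "play_rows", "kwargs": {"delta_pos": [[0.1,0,-3],[0.1,0,-6],[0.1,0,-9],[0.1,0,-12],[0.1,0,-14.5]], "twist": [[0,0,0],[0,0,0],[0,0,0],[0,0,0],[0,0,0]], "jaw": [5,5,5,5,5]}}

```text
clock: 24.0
tcp_pos: [0.5512, -0.2815, 0.0312]
tcp_rot: [[-0.999, 0.045, -0.001], [0.045, 0.999, 0.001], [0.001, 0.001, -1.0]]
ft_force: [0.4, -0.2, -1.1]
width: 0.0554
```

Request:
{"fn": "play_rows", "kwargs": {"delta_pos": [[0,0,-0.8],[0,0,-1.6],[0,0,-2.2],[0,0,-2.6],[0,0,-2.8]], "twist": [[0,0,0],[0,0,0],[0,0,0],[0,0,0],[0,0,0]], "jaw": [5,5,5,5,5]}}

```text
clock: 24.5
tcp_pos: [0.5521, -0.2826, 0.0054]
tcp_rot: [[-0.999, 0.046, 0.001], [0.046, 0.999, -0.001], [-0.001, -0.0, -1.0]]
ft_force: [-0.1, 0.2, -2.3]
width: 0.0554
```

Request:
{"fn": "play_rows", "kwargs": {"delta_pos": [[0,0,0],[0,0,-0.1],[0,0,-0.2],[0,0,-0.2],[0,0,-0.2]], "twist": [[0,0,0],[0,0,0],[0,0,0],[0,0,0],[0,0,0]], "jaw": [5,5,5,5,5]}}

```text
clock: 25.0
tcp_pos: [0.5516, -0.2823, 0.0029]
tcp_rot: [[-0.999, 0.046, 0.0], [0.046, 0.999, -0.0], [-0.0, -0.0, -1.0]]
ft_force: [1.1, 0.6, -1.7]
width: 0.0553
```

Request:
{"fn": "play_rows", "kwargs": {"delta_pos": [[0,0,-0.1],[0,0,-0.2],[0,0,-0.3],[0,0,-0.3],[0,0,-0.3]], "twist": [[0,0,0],[0,0,0],[0,0,0],[0,0,0],[0,0,0]], "jaw": [5,5,5,5,5]}}

```text
clock: 25.5
tcp_pos: [0.5516, -0.2823, 0.0001]
tcp_rot: [[-0.999, 0.046, 0.0], [0.046, 0.999, 0.0], [-0.0, 0.0, -1.0]]
ft_force: [-1.2, 1.5, 1.6]
width: 0.055
```

Request:
{"fn": "play_rows", "kwargs": {"delta_pos": [[0,0,0],[0,0,0],[0,0,0],[0,0,0.5],[0,0,2]], "twist": [[0,0,0],[0,0,0],[0,0,0],[0,0,0],[0,0,0]], "jaw": [5.8,6.4,7,7,7]}}

```text
clock: 26.0
tcp_pos: [0.5503, -0.2815, 0.019]
tcp_rot: [[-0.999, 0.046, -0.003], [0.046, 0.999, 0.002], [0.003, 0.001, -1.0]]
ft_force: [0.9, 0.3, 0.1]
width: 0.0701
```

Request:
{"fn": "play_rows", "kwargs": {"delta_pos": [[0,0,4],[0,0,8],[0,0,12],[0,0,16],[0,3,18]], "twist": [[0,0,0],[0,0,0],[0,0,0],[0,0,0],[0,0,0]], "jaw": [7,7,7,7,7]}}

```text
clock: 26.5
tcp_pos: [0.5512, -0.2597, 0.2061]
tcp_rot: [[-0.998, 0.055, 0.007], [0.055, 0.998, -0.009], [-0.007, -0.009, -1.0]]
ft_force: [0.0, -0.3, -0.0]
width: 0.0701
```

Request:
{"fn": "play_rows", "kwargs": {"delta_pos": [[-0.5,4.5,0],[-1,9,0],[-1.5,13.5,0],[-2,18,0],[-2,22.5,0]], "twist": [[0,0,0],[0,0,0],[0,0,0],[0,0,0],[0,0,0]], "jaw": [7,7,7,7,7]}}

```text
clock: 27.0
tcp_pos: [0.531, -0.0261, 0.2016]
tcp_rot: [[-0.999, 0.047, 0.002], [0.047, 0.999, 0.001], [-0.002, 0.001, -1.0]]
ft_force: [0.3, -0.2, -0.5]
width: 0.0704
```

Request:
{"fn": "play_rows", "kwargs": {"delta_pos": [[-0.5,4.5,0],[-1,9,0],[-1.5,13.5,0],[-2,18,0],[-2,22.5,0]], "twist": [[0,0,0],[0,0,0],[0,0,0],[0,0,0],[0,0,0]], "jaw": [7,7,7,7,7]}}

```text
clock: 27.5
tcp_pos: [0.5112, 0.1993, 0.2017]
tcp_rot: [[-0.999, 0.046, 0.002], [0.046, 0.999, 0.001], [-0.002, 0.001, -1.0]]
ft_force: [1.5, 0.1, 0.3]
width: 0.0702
```

Request:
{"fn": "play_rows", "kwargs": {"delta_pos": [[0,4.5,0],[0,9,0],[0,13.5,0],[0,17,0],[0,17,0]], "twist": [[0,0,0],[0,0,0],[0,0,0],[0,0,0],[0,0,0]], "jaw": [7,7,7,7,7]}}

```text
clock: 28.0
tcp_pos: [0.5087, 0.3758, 0.2]
tcp_rot: [[-0.999, 0.035, -0.001], [0.035, 0.999, 0.005], [0.001, 0.005, -1.0]]
ft_force: [-0.7, 0.4, 0.6]
width: 0.0697
```

```bash
python3 jl.py; python3 look.py | grep -E "jar|tub|tape|mark"
```

```text
28.05 [0.5102 0.3714 0.2003] [0.0397 0.9992 0.0014] 0.07028476113408573 [-0.4493 -1.1354  0.9134]
jars [(array([260., 219.]), 0.97, array([0.5864, 0.3763])), (array([236., 101.]), 0.86, array([0.4325, 0.3533]))]
mk [(array([185., 160.]), 0.63, array([0.502 , 0.2834]))]
cap 0.95 [ 243  219   41   37 1200] [262.8 237.4  20.3] [0.5847 0.3791 0.062 ] (array([262.7, 237.1]), array([37.3, 40.6]), array([0.5843, 0.3791, 0.062 ]))
cap 0.71 [ 210   70   47   48 1763] [233.3  93.8  24.2] [0.4264 0.3545 0.062 ] (array([233.2,  93.7]), array([46.1, 48.3]), array([0.4263, 0.3544, 0.062 ]))
jar1 top [(array([390., 211.]), 0.92, array([ 0.55 , -0.284])), (array([167., 204.]), 0.83, array([0.578, 0.376])), (array([172., 255.]), 0.58, array([0.428, 0.359]))]
jar1 side [(array([248., 296.]), 0.97, array([0.577, 0.378])), (array([305., 296.]), 0.64, array([0.429, 0.352]))]
ink_tub top [(array([166., 203.]), 0.32, array([0.581, 0.378]))]
ink_tub side [(array([273., 332.]), 0.83, array([0.498, 0.46 ]))]
tape_roll top []
tape_roll side [(array([227., 244.]), 0.6, array([0.67, 0.23]))]
marker top [(array([200., 230.]), 0.63, array([0.501, 0.279]))]
marker side [(array([284., 274.]), 0.6, array([0.493, 0.296]))]
```

Request:
{"fn": "play_rows", "kwargs": {"delta_pos": [[3,0.3,0],[6,0.6,-2],[7.3,0.7,-5],[7.3,0.7,-9],[7.3,0.7,-11]], "twist": [[0,0,0],[0,0,0],[0,0,0],[0,0,0],[0,0,0]], "jaw": [7,7,7,7,7]}}

```text
clock: 29.6
tcp_pos: [0.583, 0.3731, 0.0853]
tcp_rot: [[-0.999, 0.047, -0.005], [0.047, 0.999, -0.004], [0.005, -0.004, -1.0]]
ft_force: [-1.0, -0.4, -0.5]
width: 0.0698
```

Request:
{"fn": "play_rows", "kwargs": {"delta_pos": [[0,0,0],[0,0,0],[0,0,0],[0,0,0],[0,0,0]], "twist": [[0,0,0],[0,0,0],[0,0,0],[0,0,0],[0,0,0]], "jaw": [7,7,7,7,7]}}

```text
clock: 30.1
tcp_pos: [0.5854, 0.3752, 0.0916]
tcp_rot: [[-0.999, 0.046, 0.003], [0.046, 0.999, 0.002], [-0.002, 0.002, -1.0]]
ft_force: [-0.0, 0.2, -0.9]
width: 0.0701
```

```bash
python3 jl.py
```

```text
30.15 [0.5852 0.3751 0.0912] [0.0456 0.999  0.0014] 0.06970627967825355 [ 0.2338 -0.9176 -0.6358]
jars [(array([261., 183.]), 0.85, array([0.5851, 0.3781]))]
mk []
```

Request:
{"fn": "play_rows", "kwargs": {"delta_pos": [[0,0.3,-1],[0,0.3,-3],[0,0.3,-5],[0,0.3,-7],[0,0.3,-8.5]], "twist": [[0,0,0],[0,0,0],[0,0,0],[0,0,0],[0,0,0]], "jaw": [7,7,7,7,7]}}

```text
clock: 30.8
tcp_pos: [0.5833, 0.3774, 0.0023]
tcp_rot: [[-0.999, 0.046, -0.002], [0.046, 0.999, -0.001], [0.002, -0.001, -1.0]]
ft_force: [0.0, 0.5, 0.0]
width: 0.07
```

Request:
{"fn": "play_rows", "kwargs": {"delta_pos": [[0,0,-0.8],[0,0,-1.6],[0,0,-2.4],[0,0,-2.8],[0,0,-2.8]], "twist": [[0,0,0],[0,0,0],[0,0,0],[0,0,0],[0,0,0]], "jaw": [7,7,7,7,7]}}

```text
clock: 31.3
tcp_pos: [0.5843, 0.3775, -0.0236]
tcp_rot: [[-0.999, 0.046, -0.001], [0.046, 0.999, -0.0], [0.001, -0.0, -1.0]]
ft_force: [-0.4, -0.3, -0.6]
width: 0.0698
```

Request:
{"fn": "play_rows", "kwargs": {"delta_pos": [[0,0,0],[0,0,0],[0,0,0],[0,0,0],[0,0,0]], "twist": [[0,0,0],[0,0,0],[0,0,0],[0,0,0],[0,0,0]], "jaw": [6,5.4,5,5,5], "newtons": 30}}

```text
clock: 31.8
tcp_pos: [0.5853, 0.3781, -0.0223]
tcp_rot: [[-0.999, 0.046, 0.002], [0.046, 0.999, 0.001], [-0.001, 0.001, -1.0]]
ft_force: [0.2, 1.0, 2.1]
width: 0.0551
```

Request:
{"fn": "play_rows", "kwargs": {"delta_pos": [[0,0,1],[0,0,4],[0,0,8],[0,0,12],[0,0,16]], "twist": [[0,0,0],[0,0,0],[0,0,0],[0,0,0],[0,0,0]], "jaw": [5,5,5,5,5]}}

```text
clock: 32.3
tcp_pos: [0.5837, 0.3772, 0.1379]
tcp_rot: [[-0.999, 0.046, -0.002], [0.046, 0.999, -0.001], [0.001, -0.001, -1.0]]
ft_force: [0.3, 0.9, -1.5]
width: 0.0553
```

Request:
{"fn": "play_rows", "kwargs": {"delta_pos": [[-0.5,-3,2],[-1,-7,4],[-1.5,-11.5,4],[-2,-16,4],[-2.5,-20,4]], "twist": [[0,0,0],[0,0,0],[0,0,0],[0,0,0],[0,0,0]], "jaw": [5,5,5,5,5]}}

```text
clock: 32.8
tcp_pos: [0.5587, 0.1746, 0.177]
tcp_rot: [[-0.999, 0.047, -0.001], [0.047, 0.999, -0.001], [0.001, -0.001, -1.0]]
ft_force: [0.4, 0.3, -1.4]
width: 0.0551
```

Request:
{"fn": "play_rows", "kwargs": {"delta_pos": [[0,-4.5,0],[0,-9,0],[0,-13.5,0],[0,-18,0],[0,-22,0]], "twist": [[0,0,0],[0,0,0],[0,0,0],[0,0,0],[0,0,0]], "jaw": [5,5,5,5,5]}}

```text
clock: 33.3
tcp_pos: [0.5584, -0.0451, 0.1769]
tcp_rot: [[-0.999, 0.047, -0.001], [0.047, 0.999, -0.0], [0.001, -0.0, -1.0]]
ft_force: [-0.1, -0.3, -1.7]
width: 0.0551
```

Request:
{"fn": "play_rows", "kwargs": {"delta_pos": [[0,-4,0],[0,-8,0],[0,-11,0],[0,-12.9,0],[0,-12.9,0]], "twist": [[0,0,0],[0,0,0],[0,0,0],[0,0,0],[0,0,0]], "jaw": [5,5,5,5,5]}}

```text
clock: 33.8
tcp_pos: [0.5576, -0.1765, 0.1768]
tcp_rot: [[-0.999, 0.053, -0.001], [0.053, 0.999, -0.003], [0.001, -0.003, -1.0]]
ft_force: [-0.2, -0.6, -1.2]
width: 0.0554
```

```bash
cat > pl.py <<'E'
from h import *
w=wcam('pl.png');s=arm.sense();print(s['clock'],s['tcp_pos'],s['width'],s['ft_force'])
print('jars',[(np.round(x['point']),round(x['p'],2),np.round(onz(w,x['point'],.022)[:2],4)) for x in pinpoint('jar1','wrist')])
c=cams.read_camera('top')
print('jars',[(np.round(x['point']),round(x['p'],2),np.round(onz(c,x['point'],.022)[:2],4)) for x in pinpoint('jar1','top')])
print([(np.round(x['point']),round(x['p'],2),np.round(onz(w,x['point'],.022)[:2],4)) for x in pinpoint('drawer_floor','wrist')])
E
python3 pl.py
```

```text
33.85 [ 0.5584 -0.173   0.1767] 0.05538237742681321 [ 0.3879  1.5659 -1.1037]
jars [(array([163., 166.]), 0.92, array([ 0.5476, -0.2841])), (array([257., 234.]), 0.9, array([ 0.637 , -0.1831]))]
jars [(array([172., 257.]), 0.89, array([0.4228, 0.3557])), (array([364., 206.]), 0.63, array([ 0.5629, -0.2018]))]
[]
```

Request:
{"fn": "play_rows", "kwargs": {"delta_pos": [[0,0,-3],[0,0,-6],[0,0,-9],[0,0,-12],[0,0,-14.5]], "twist": [[0,0,0],[0,0,0],[0,0,0],[0,0,0],[0,0,0]], "jaw": [5,5,5,5,5]}}

```text
clock: 34.55
tcp_pos: [0.5593, -0.1688, 0.0301]
tcp_rot: [[-0.999, 0.043, -0.001], [0.043, 0.999, 0.002], [0.001, 0.002, -1.0]]
ft_force: [-0.4, -0.3, -1.7]
width: 0.0555
```

Request:
{"fn": "play_rows", "kwargs": {"delta_pos": [[0,0,-0.8],[0,0,-1.6],[0,0,-2.2],[0,0,-2.6],[0,0,-2.7]], "twist": [[0,0,0],[0,0,0],[0,0,0],[0,0,0],[0,0,0]], "jaw": [5,5,5,5,5]}}

```text
clock: 35.05
tcp_pos: [0.56, -0.1714, 0.0052]
tcp_rot: [[-0.999, 0.046, 0.001], [0.046, 0.999, -0.0], [-0.001, -0.0, -1.0]]
ft_force: [-1.1, -0.1, -1.4]
width: 0.0554
```

Request:
{"fn": "play_rows", "kwargs": {"delta_pos": [[0,0,-0.1],[0,0,-0.2],[0,0,-0.3],[0,0,-0.4],[0,0,-0.4]], "twist": [[0,0,0],[0,0,0],[0,0,0],[0,0,0],[0,0,0]], "jaw": [5,5,5,5,5]}}

```text
clock: 35.55
tcp_pos: [0.5594, -0.1713, 0.0007]
tcp_rot: [[-0.999, 0.046, -0.0], [0.046, 0.999, 0.0], [0.0, 0.0, -1.0]]
ft_force: [-0.3, -0.2, -2.3]
width: 0.0555
```

Request:
{"fn": "play_rows", "kwargs": {"delta_pos": [[0,0,-0.1],[0,0,-0.1],[0,0,-0.2],[0,0,-0.2],[0,0,-0.2]], "twist": [[0,0,0],[0,0,0],[0,0,0],[0,0,0],[0,0,0]], "jaw": [5,5,5,5,5]}}

```text
clock: 36.05
tcp_pos: [0.56, -0.1714, -0.0004]
tcp_rot: [[-0.999, 0.046, 0.001], [0.046, 0.999, 0.0], [-0.001, 0.0, -1.0]]
ft_force: [-0.9, 0.3, 4.4]
width: 0.055
```

Request:
{"fn": "play_rows", "kwargs": {"delta_pos": [[0,0,0],[0,0,0],[0,0,0],[0,0,0.5],[0,0,2]], "twist": [[0,0,0],[0,0,0],[0,0,0],[0,0,0],[0,0,0]], "jaw": [5.8,6.4,7,7,7]}}

```text
clock: 36.55
tcp_pos: [0.558, -0.1707, 0.0179]
tcp_rot: [[-0.999, 0.046, -0.004], [0.046, 0.999, 0.001], [0.004, 0.001, -1.0]]
ft_force: [0.5, 0.1, -0.5]
width: 0.0702
```

Request:
{"fn": "play_rows", "kwargs": {"delta_pos": [[0,0,4],[0,0,8],[0,0,12],[0,0,16],[0,3,18]], "twist": [[0,0,0],[0,0,0],[0,0,0],[0,0,0],[0,0,0]], "jaw": [7,7,7,7,7]}}

```text
clock: 37.05
tcp_pos: [0.5604, -0.1486, 0.2051]
tcp_rot: [[-0.998, 0.056, 0.008], [0.056, 0.998, -0.007], [-0.009, -0.007, -1.0]]
ft_force: [1.1, -0.6, 0.4]
width: 0.0701
```

Request:
{"fn": "play_rows", "kwargs": {"delta_pos": [[-1.6,4.4,0],[-3.2,8.8,0],[-4.8,13.2,0],[-6.4,17.6,0],[-8,22,0]], "twist": [[0,0,0],[0,0,0],[0,0,0],[0,0,0],[0,0,0]], "jaw": [7,7,7,7,7]}}

```text
clock: 37.55
tcp_pos: [0.4791, 0.08, 0.2004]
tcp_rot: [[-0.999, 0.047, 0.002], [0.047, 0.999, 0.001], [-0.002, 0.001, -1.0]]
ft_force: [0.7, -0.3, 1.3]
width: 0.07
```

Request:
{"fn": "play_rows", "kwargs": {"delta_pos": [[-1.6,4.4,0],[-3.2,8.8,0],[-4.8,13.2,0],[-6.4,17.6,0],[-8,22,0]], "twist": [[0,0,0],[0,0,0],[0,0,0],[0,0,0],[0,0,0]], "jaw": [7,7,7,7,7]}}

```text
clock: 38.05
tcp_pos: [0.3992, 0.3002, 0.2005]
tcp_rot: [[-0.999, 0.047, 0.002], [0.047, 0.999, 0.002], [-0.002, 0.002, -1.0]]
ft_force: [0.4, -0.4, -0.7]
width: 0.0703
```

Request:
{"fn": "play_rows", "kwargs": {"delta_pos": [[-1,2,0],[-2,4,0],[-3,5,0],[-3,5,0],[-3,5,0]], "twist": [[0,0,0],[0,0,0],[0,0,0],[0,0,0],[0,0,0]], "jaw": [7,7,7,7,7]}}

```text
clock: 38.55
tcp_pos: [0.3703, 0.348, 0.1997]
tcp_rot: [[-0.999, 0.046, 0.002], [0.046, 0.999, 0.0], [-0.002, 0.0, -1.0]]
ft_force: [0.0, 0.4, 0.3]
width: 0.0702
```

```bash
python3 jl.py; python3 look.py | grep -E "jar|tub|tape|mark"
```

```text
38.6 [0.3708 0.3475 0.1996] [0.0476 0.9989 0.    ] 0.06997013116793024 [ 1.0651 -0.4384  0.4244]
jars []
mk [(array([220., 257.]), 0.92, array([0.5018, 0.2875]))]
cap 0.56 [249 203  38  28 444] [267.  219.5  19.5] [0.4249 0.3556 0.062 ] (array([267.9, 218. ]), array([30.3, 38.4]), array([0.4231, 0.3567, 0.062 ]))
jar1 top [(array([393., 213.]), 0.68, array([ 0.544, -0.293])), (array([353., 209.]), 0.64, array([ 0.556, -0.174])), (array([171., 255.]), 0.64, array([0.426, 0.362]))]
jar1 side [(array([289., 129.]), 0.75, array([ 0.562, -0.307])), (array([288., 147.]), 0.73, array([ 0.551, -0.209])), (array([304., 295.]), 0.61, array([0.433, 0.349]))]
ink_tub top [(array([135., 227.]), 0.74, array([0.511, 0.471]))]
ink_tub side [(array([270., 332.]), 0.89, array([0.503, 0.461]))]
tape_roll top [(array([213., 172.]), 0.56, array([0.67 , 0.238]))]
tape_roll side [(array([228., 247.]), 0.8, array([0.666, 0.239]))]
marker top [(array([172., 256.]), 0.6, array([0.425, 0.361])), (array([196., 230.]), 0.59, array([0.501, 0.289]))]
marker side [(array([281., 270.]), 0.48, array([0.503, 0.285]))]
```

Request:
{"fn": "play_rows", "kwargs": {"delta_pos": [[3,0.4,0],[5.7,0.8,-2],[5.7,0.8,-6],[5.7,0.8,-9],[5.7,0.8,-11]], "twist": [[0,0,0],[0,0,0],[0,0,0],[0,0,0],[0,0,0]], "jaw": [7,7,7,7,7]}}

```text
clock: 40.15
tcp_pos: [0.4254, 0.3556, 0.0861]
tcp_rot: [[-0.999, 0.046, -0.003], [0.046, 0.999, -0.003], [0.003, -0.003, -1.0]]
ft_force: [-0.7, 0.2, 0.3]
width: 0.0697
```

Request:
{"fn": "play_rows", "kwargs": {"delta_pos": [[0,0,0],[0,0,0],[0,0,0],[0,0,0],[0,0,0]], "twist": [[0,0,0],[0,0,0],[0,0,0],[0,0,0],[0,0,0]], "jaw": [7,7,7,7,7]}}

```text
clock: 40.65
tcp_pos: [0.4272, 0.3573, 0.0901]
tcp_rot: [[-0.999, 0.046, 0.002], [0.046, 0.999, 0.002], [-0.002, 0.002, -1.0]]
ft_force: [0.2, 0.0, 0.1]
width: 0.0698
```

```bash
python3 jl.py
```

```text
40.7 [0.4271 0.3572 0.0898] [0.0456 0.999  0.0014] 0.070062914288496 [-0.3536 -0.1686 -0.2414]
jars [(array([257., 183.]), 0.86, array([0.4265, 0.3565])), (array([190., 258.]), 0.17, array([0.5008, 0.2865]))]
mk [(array([189., 260.]), 0.77, array([0.5029, 0.285 ]))]
cap 0.77 [ 222  173   64   61 3059] [254.  202.6  32.1] [0.4255 0.3547 0.062 ] (array([253.8, 203.2]), array([60.6, 64. ]), array([0.4259, 0.3545, 0.062 ]))
cap 0.66 [188 261   8  29  99] [192.  275.   14.1] [0.4824 0.3034 0.062 ] (array([190.6, 274.7]), array([ 5.6, 34.6]), array([0.4821, 0.3024, 0.062 ]))
```

Request:
{"fn": "play_rows", "kwargs": {"delta_pos": [[-0.1,-0.2,-1],[-0.1,-0.2,-3],[-0.1,-0.2,-5],[-0.1,-0.2,-7],[-0.1,-0.2,-8.5]], "twist": [[0,0,0],[0,0,0],[0,0,0],[0,0,0],[0,0,0]], "jaw": [7,7,7,7,7]}}

```text
clock: 41.35
tcp_pos: [0.4244, 0.3537, 0.0017]
tcp_rot: [[-0.999, 0.046, -0.002], [0.046, 0.999, -0.002], [0.002, -0.002, -1.0]]
ft_force: [-1.9, -0.3, -0.2]
width: 0.0697
```

Request:
{"fn": "play_rows", "kwargs": {"delta_pos": [[0,0,-0.8],[0,0,-1.6],[0,0,-2.4],[0,0,-2.7],[0,0,-2.7]], "twist": [[0,0,0],[0,0,0],[0,0,0],[0,0,0],[0,0,0]], "jaw": [7,7,7,7,7]}}

```text
clock: 41.85
tcp_pos: [0.4254, 0.3546, -0.0234]
tcp_rot: [[-0.999, 0.046, -0.0], [0.046, 0.999, -0.0], [0.0, -0.0, -1.0]]
ft_force: [0.6, -0.4, 0.6]
width: 0.0703
```

Request:
{"fn": "play_rows", "kwargs": {"delta_pos": [[0,0,0],[0,0,0],[0,0,0],[0,0,0],[0,0,0]], "twist": [[0,0,0],[0,0,0],[0,0,0],[0,0,0],[0,0,0]], "jaw": [6,5.4,5,5,5], "newtons": 30}}

```text
clock: 42.35
tcp_pos: [0.4262, 0.3552, -0.0224]
tcp_rot: [[-0.999, 0.046, 0.001], [0.046, 0.999, 0.001], [-0.001, 0.001, -1.0]]
ft_force: [-0.0, -0.3, 5.1]
width: 0.0553
```

Request:
{"fn": "play_rows", "kwargs": {"delta_pos": [[0,0,1],[0,0,4],[0,0,8],[0,0,12],[0,0,16]], "twist": [[0,0,0],[0,0,0],[0,0,0],[0,0,0],[0,0,0]], "jaw": [5,5,5,5,5]}}

```text
clock: 42.85
tcp_pos: [0.4248, 0.3541, 0.1382]
tcp_rot: [[-0.999, 0.046, -0.001], [0.046, 0.999, -0.001], [0.001, -0.001, -1.0]]
ft_force: [-0.2, 1.0, -2.3]
width: 0.055
```

Request:
{"fn": "play_rows", "kwargs": {"delta_pos": [[1,-3,2],[2.5,-7,4],[4,-11.5,4],[5.5,-15.5,4],[7,-19.7,4]], "twist": [[0,0,0],[0,0,0],[0,0,0],[0,0,0],[0,0,0]], "jaw": [5,5,5,5,5]}}

```text
clock: 43.35
tcp_pos: [0.4953, 0.1562, 0.1771]
tcp_rot: [[-0.999, 0.045, -0.0], [0.045, 0.999, 0.001], [0.0, 0.001, -1.0]]
ft_force: [0.0, 0.6, -0.8]
width: 0.0552
```

Request:
{"fn": "play_rows", "kwargs": {"delta_pos": [[1.5,-4.5,0],[3,-9,0],[4.5,-13.5,0],[6,-18,0],[6.9,-21,0]], "twist": [[0,0,0],[0,0,0],[0,0,0],[0,0,0],[0,0,0]], "jaw": [5,5,5,5,5]}}

```text
clock: 43.85
tcp_pos: [0.5642, -0.0572, 0.1769]
tcp_rot: [[-0.999, 0.05, -0.0], [0.05, 0.999, -0.002], [0.0, -0.002, -1.0]]
ft_force: [-0.8, 0.6, -1.3]
width: 0.055
```

Request:
{"fn": "play_rows", "kwargs": {"delta_pos": [[0,-1,0],[0,-1,0],[0,-1,0],[0,-1,0],[0,-1,0]], "twist": [[0,0,0],[0,0,0],[0,0,0],[0,0,0],[0,0,0]], "jaw": [5,5,5,5,5]}}

```text
clock: 44.35
tcp_pos: [0.5645, -0.0598, 0.1768]
tcp_rot: [[-0.999, 0.042, -0.0], [0.042, 0.999, 0.001], [0.0, 0.001, -1.0]]
ft_force: [0.6, 0.7, -1.2]
width: 0.0552
```

```bash
python3 pl.py
```

```text
44.4 [ 0.5645 -0.0603  0.1769] 0.055629573885762444 [ 1.0718 -0.619  -1.5755]
jars [(array([161., 170.]), 0.82, array([ 0.5605, -0.1698])), (array([ 60., 166.]), 0.68, array([ 0.5501, -0.2832]))]
jars [(array([389., 212.]), 0.78, array([ 0.5446, -0.2747])), (array([353., 262.]), 0.58, array([ 0.4028, -0.1674]))]
[(array([163., 207.]), 0.89, array([ 0.6044, -0.1734]))]
```

Request:
{"fn": "play_rows", "kwargs": {"delta_pos": [[0,0,-3],[0,0,-6],[0,0,-9],[0,0,-12],[0,0,-14.5]], "twist": [[0,0,0],[0,0,0],[0,0,0],[0,0,0],[0,0,0]], "jaw": [5,5,5,5,5]}}

```text
clock: 45.1
tcp_pos: [0.5639, -0.0621, 0.0302]
tcp_rot: [[-0.999, 0.046, -0.001], [0.046, 0.999, 0.0], [0.001, 0.0, -1.0]]
ft_force: [0.0, 0.5, -1.3]
width: 0.0553
```

Request:
{"fn": "play_rows", "kwargs": {"delta_pos": [[0,0,-0.8],[0,0,-1.6],[0,0,-2.2],[0,0,-2.6],[0,0,-2.7]], "twist": [[0,0,0],[0,0,0],[0,0,0],[0,0,0],[0,0,0]], "jaw": [5,5,5,5,5]}}

```text
clock: 45.6
tcp_pos: [0.565, -0.0623, 0.0052]
tcp_rot: [[-0.999, 0.046, 0.001], [0.046, 0.999, 0.0], [-0.001, 0.0, -1.0]]
ft_force: [0.1, 0.6, -1.6]
width: 0.0553
```

Request:
{"fn": "play_rows", "kwargs": {"delta_pos": [[0,0,-0.1],[0,0,-0.2],[0,0,-0.3],[0,0,-0.4],[0,0,-0.5]], "twist": [[0,0,0],[0,0,0],[0,0,0],[0,0,0],[0,0,0]], "jaw": [5,5,5,5,5]}}

```text
clock: 46.1
tcp_pos: [0.5646, -0.0623, -0.0002]
tcp_rot: [[-0.999, 0.046, 0.0], [0.046, 0.999, 0.0], [-0.0, 0.0, -1.0]]
ft_force: [0.8, 0.4, 0.1]
width: 0.0549
```

Request:
{"fn": "play_rows", "kwargs": {"delta_pos": [[0,0,-0.1],[0,0,-0.1],[0,0,-0.1],[0,0,-0.1],[0,0,0.5]], "twist": [[0,0,0],[0,0,0],[0,0,0],[0,0,0],[0,0,0]], "jaw": [5,5.8,6.4,7,7]}}

```text
clock: 46.6
tcp_pos: [0.5636, -0.0621, 0.0042]
tcp_rot: [[-0.999, 0.046, -0.002], [0.046, 0.999, 0.0], [0.002, 0.0, -1.0]]
ft_force: [0.3, 0.5, 1.1]
width: 0.0698
```

Request:
{"fn": "play_rows", "kwargs": {"delta_pos": [[0,0,2],[0,0,6],[0,0,10.5],[0,0,15],[0,0,18]], "twist": [[0,0,0],[0,0,0],[0,0,0],[0,0,0],[0,0,0]], "jaw": [7,7,7,7,7]}}

```text
clock: 47.1
tcp_pos: [0.566, -0.0629, 0.1891]
tcp_rot: [[-0.999, 0.046, 0.005], [0.046, 0.999, -0.0], [-0.005, -0.0, -1.0]]
ft_force: [0.6, -0.1, 0.6]
width: 0.0699
```

Request:
{"fn": "play_rows", "kwargs": {"delta_pos": [[-4,-2,0],[-8,-4,0],[-12,-6,0],[-16,-8,0],[-20,-9.8,0]], "twist": [[0,0,0],[0,0,0],[0,0,0],[0,0,0],[0,0,0]], "jaw": [6,4,2,0,0]}}

```text
clock: 47.6
tcp_pos: [0.3628, -0.1614, 0.1851]
tcp_rot: [[-0.999, 0.047, 0.001], [0.047, 0.999, -0.0], [-0.001, -0.0, -1.0]]
ft_force: [0.1, -0.3, 0.9]
width: 0.0021
```

```bash
python3 - <<'E'
from h import *
w=wcam('v.png');s=arm.sense();print(s['clock'],s['tcp_pos'],s['width'],s['ft_force'])
for k in('wrist','top','side'):
    c=w if k=='wrist' else cams.read_camera(k)
    if k!='wrist': cv2.imwrite('pics/v_%s.png'%k,c['image'][:,:,::-1])
    for n,z in(('jar1',.022),('drawer_handle',.1)): print(k,n,[(np.round(x['point']),round(x['p'],2),np.round(onz(c,x['point'],z)[:2],4)) for x in pinpoint(n,k)])
    for o in outline_of('jar1',k):
        v=cv2.boundingRect(cv2.findNonZero(o['region'].astype(np.uint8))); print('  ',round(o['p'],2),v)
E
```

```text
47.65 [ 0.3548 -0.165   0.1845] -0.0002880138404160574 [-5.6323 -0.9297 -1.1623]
wrist jar1 [(array([257., 313.]), 0.71, array([ 0.5605, -0.1718])), (array([174., 313.]), 0.47, array([ 0.5546, -0.283 ]))]
wrist drawer_handle [(array([259., 231.]), 0.57, array([ 0.4079, -0.1622]))]
   0.74 (145, 313, 23, 20)
   0.7 (252, 305, 15, 24)
top jar1 [(array([390., 212.]), 0.69, array([ 0.5472, -0.2771])), (array([323., 188.]), 0.55, array([ 0.6192, -0.0841])), (array([356., 263.]), 0.26, array([ 0.4013, -0.1751]))]
top drawer_handle [(array([357., 260.]), 0.73, array([ 0.4128, -0.1635])), (array([198., 228.]), 0.32, array([0.5046, 0.2719]))]
   0.73 (345, 198, 21, 19)
   0.7 (315, 180, 21, 20)
   0.69 (383, 200, 23, 20)
side jar1 [(array([265.,  97.]), 0.67, array([ 0.6807, -0.4614])), (array([261., 163.]), 0.63, array([ 0.628 , -0.0943])), (array([289., 130.]), 0.55, array([ 0.5598, -0.2758]))]
side drawer_handle [(array([332., 140.]), 0.88, array([ 0.4049, -0.1622]))]
   0.9 (258, 147, 18, 23)
   0.79 (277, 133, 17, 23)
   0.59 (285, 113, 15, 21)
```

```bash
python3 - <<'E'
import cv2,numpy as np
t=cv2.imread('pics/v_top.png')[150:240,290:425];s=cv2.imread('pics/v_side.png')[100:200,210:310]
cv2.imwrite('pics/last.png',np.hstack([cv2.resize(t,(480,320),interpolation=2),cv2.resize(s,(320,320),interpolation=2)]))
E
```

```text
(no output)
```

View pics/last.png

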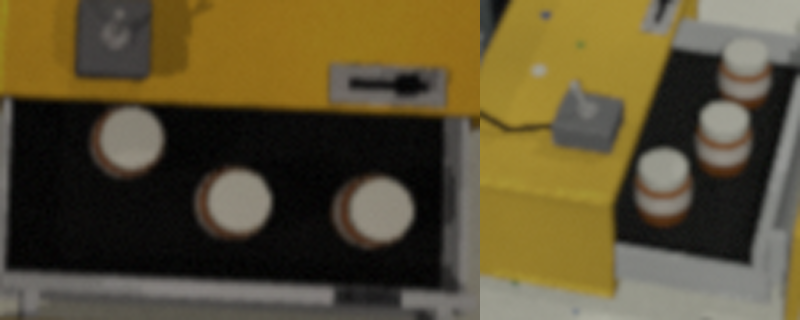

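Request:
{"fn": "play_rows", "kwargs": {"delta_pos": [[0,0,-3],[0,0,-6],[0,0,-9],[0,0,-12],[0,0,-13.3]], "twist": [[0,0,0],[0,0,0],[0,0,0],[0,0,0],[0,0,0]], "jaw": [0,0,0,0,0]}}

```text
clock: 48.7
tcp_pos: [0.3625, -0.1595, 0.0493]
tcp_rot: [[-0.999, 0.045, -0.005], [0.045, 0.999, 0.001], [0.005, 0.001, -1.0]]
ft_force: [0.3, -0.5, -0.2]
width: 0.0
```

Request:
{"fn": "play_rows", "kwargs": {"delta_pos": [[0.5,0,0],[1,0,0],[1.7,-0.1,0],[2.4,-0.1,0],[3.1,-0.2,0]], "twist": [[0,0,0],[0,0,0],[0,0,0],[0,0,0],[0,0,0]], "jaw": [0,0,0,0,0]}}

```text
clock: 49.2
tcp_pos: [0.3957, -0.1621, 0.0523]
tcp_rot: [[-0.999, 0.045, -0.001], [0.045, 0.999, 0.001], [0.001, 0.001, -1.0]]
ft_force: [-2.3, 1.0, 1.7]
width: 0.0001
```

Request:
{"fn": "play_rows", "kwargs": {"delta_pos": [[0.7,0,0],[1.5,-0.1,0],[2.3,-0.1,0],[3.1,-0.2,0],[4,-0.2,0]], "twist": [[0,0,0],[0,0,0],[0,0,0],[0,0,0],[0,0,0]], "jaw": [0,0,0,0,0]}}

```text
clock: 49.7
tcp_pos: [0.4359, -0.1645, 0.0517]
tcp_rot: [[-0.999, 0.046, -0.001], [0.046, 0.999, -0.0], [0.001, -0.0, -1.0]]
ft_force: [-2.9, -1.0, 1.0]
width: -0.0001
```

Request:
{"fn": "play_rows", "kwargs": {"delta_pos": [[0.9,0,0],[1.8,-0.1,0],[2.7,-0.1,0],[3.6,-0.2,0],[4.5,-0.2,0]], "twist": [[0,0,0],[0,0,0],[0,0,0],[0,0,0],[0,0,0]], "jaw": [0,0,0,0,0]}}

```text
clock: 50.2
tcp_pos: [0.4812, -0.1667, 0.0518]
tcp_rot: [[-0.999, 0.046, -0.0], [0.046, 0.999, -0.0], [0.0, -0.0, -1.0]]
ft_force: [-2.8, -0.8, 0.8]
width: 0.0002
```

Request:
{"fn": "play_rows", "kwargs": {"delta_pos": [[0.9,0,0],[1.8,-0.1,0],[2.7,-0.1,0],[3.6,-0.2,0],[4.5,-0.2,0]], "twist": [[0,0,0],[0,0,0],[0,0,0],[0,0,0],[0,0,0]], "jaw": [0,0,0,0,0]}}

```text
clock: 50.7
tcp_pos: [0.5263, -0.1684, 0.0518]
tcp_rot: [[-0.999, 0.046, -0.0], [0.046, 0.999, -0.0], [0.0, -0.0, -1.0]]
ft_force: [-2.5, -2.2, -0.0]
width: -0.0001
```

Request:
{"fn": "play_rows", "kwargs": {"delta_pos": [[0.6,0,0],[1.2,-0.1,0],[1.8,-0.1,0],[2.2,-0.1,0],[2.6,-0.1,0]], "twist": [[0,0,0],[0,0,0],[0,0,0],[0,0,0],[0,0,0]], "jaw": [0,0,0,0,0]}}

```text
clock: 51.2
tcp_pos: [0.5517, -0.1693, 0.0518]
tcp_rot: [[-0.999, 0.046, -0.0], [0.046, 0.999, 0.0], [0.0, 0.0, -1.0]]
ft_force: [-2.6, -0.5, 0.9]
width: -0.0001
```

Request:
{"fn": "play_rows", "kwargs": {"delta_pos": [[0.3,0,0],[0.6,0,0],[0.9,0,0],[1.2,0,0],[1.4,0,0]], "twist": [[0,0,0],[0,0,0],[0,0,0],[0,0,0],[0,0,0]], "jaw": [0,0,0,0,0]}}

```text
clock: 51.7
tcp_pos: [0.5619, -0.1698, 0.0517]
tcp_rot: [[-0.999, 0.047, -0.007], [0.047, 0.999, 0.001], [0.007, 0.001, -1.0]]
ft_force: [-11.4, 0.2, 8.0]
width: 0.0001
```

Request:
{"fn": "play_rows", "kwargs": {"delta_pos": [[0.2,0,0],[0.3,0,0],[0.4,0,0],[0.5,0,0],[0.5,0,0]], "twist": [[0,0,0],[0,0,0],[0,0,0],[0,0,0],[0,0,0]], "jaw": [0,0,0,0,0]}}

```text
clock: 52.2
tcp_pos: [0.5616, -0.1697, 0.0512]
tcp_rot: [[-0.999, 0.048, -0.017], [0.048, 0.999, 0.003], [0.017, 0.003, -1.0]]
ft_force: [-16.1, 0.8, 10.8]
width: -0.0
```

Request:
{"fn": "play_rows", "kwargs": {"delta_pos": [[-1,0,0],[-3,0,0],[-6,0,0],[-9,0,1],[-11,0,4]], "twist": [[0,0,0],[0,0,0],[0,0,0],[0,0,0],[0,0,0]], "jaw": [0,0,0,0,0]}}

```text
clock: 52.7
tcp_pos: [0.4571, -0.1678, 0.0899]
tcp_rot: [[-0.999, 0.046, -0.005], [0.046, 0.999, 0.002], [0.005, 0.002, -1.0]]
ft_force: [0.7, -0.3, 1.1]
width: -0.0
```

Request:
{"fn": "play_rows", "kwargs": {"delta_pos": [[0,0,4],[0,0,8],[0,0,12],[0,0,16],[0,0,20]], "twist": [[0,0,0],[0,0,0],[0,0,0],[0,0,0],[0,0,0]], "jaw": [0,0,0,0,0]}}

```text
clock: 53.2
tcp_pos: [0.4616, -0.1687, 0.2942]
tcp_rot: [[-0.999, 0.045, 0.004], [0.045, 0.999, 0.0], [-0.004, 0.001, -1.0]]
ft_force: [1.0, 0.3, -0.9]
width: 0.0
```

```bash
python3 look.py; python3 - <<'E'
from h import *
w=wcam()
for n,z in(('drawer_handle',.1),('fan_tip',.196),('jar1',0)):print(n,[(x['point'],round(x['p'],2),onz(w,x['point'],z)) for x in pinpoint(n,'wrist')])
E
```

```text
53.3 [ 0.4651 -0.1705  0.2983] [ 0.0448  0.999  -0.0022] [-0.1381 -0.4702 -0.1375]
jar1 top []
jar1 side []
ink_tub top [(array([138., 226.]), 0.63, array([0.514, 0.461]))]
ink_tub side [(array([272., 333.]), 0.56, array([0.5  , 0.464]))]
tape_roll top [(array([213., 171.]), 0.87, array([0.675, 0.239]))]
tape_roll side [(array([228., 247.]), 0.9, array([0.665, 0.239]))]
marker top [(array([197., 230.]), 0.6, array([0.499, 0.286])), (array([138., 228.]), 0.5, array([0.507, 0.46 ])), (array([207., 172.]), 0.25, array([0.672, 0.257]))]
marker side [(array([280., 271.]), 0.65, array([0.505, 0.288]))]
drawer_handle top [(array([360., 201.]), 0.58, array([ 0.575, -0.178]))]
drawer_handle side []
drawer_floor top []
drawer_floor side [(array([269., 332.]), 0.25, array([0.505, 0.472]))]
catch_tab top [(array([405., 172.]), 0.45, array([ 0.647, -0.288]))]
catch_tab side [(array([266.,  96.]), 0.52, array([ 0.647, -0.282]))]
fan_tip top [(array([322., 149.]), 0.39, array([ 0.703, -0.064]))]
fan_tip side [(array([237., 125.]), 0.36, array([ 0.698, -0.069]))]
drawer_handle []
fan_tip []
jar1 []
```

```bash
python3 - <<'E'
from h import *
for k,(u,v,W,H),f in(('top',(288,183,50,9),'t0'),('top',(338,190,42,14),'t0'),('side',(255,150,25,38),'s0'),('side',(262,120,24,30),'s0')):
    a=cv2.imread('pics/%s.png'%f); b=cams.read_camera(k)['image'][:,:,::-1].copy()
    t=cv2.resize(a[v:v+H,u:u+W],None,fx=4,fy=4,interpolation=2); S=cv2.resize(b[v-8:v+H+8,u-8:u+W+8],None,fx=4,fy=4,interpolation=2)
    r=cv2.matchTemplate(S,t,cv2.TM_CCOEFF_NORMED);_,m,_,l=cv2.minMaxLoc(r);print(k,m,(np.array(l)/4-8))
E
```

```text
top 0.9979052543640137 [0.25 0.  ]
top 0.993645191192627 [0. 0.]
side 0.9979993104934692 [ 0.   -0.25]
side 0.9993112087249756 [0. 0.]
```

```bash
python3 -c "
from rig import arm
print(arm.sign_off())"
```

```text
the job is handed in; nothing more can be done
None
```

All three jars present (the fourth was absent) are in the solvent drawer, upright when last seen. The drawer is shut, the fan is on, and the job is handed in at about 54 s of the 210 s.

- **Order:** I switched the fan on first, and both camera views showed the toggle in the on position. I then tried the drawer. It opened freely, so I left the catch alone at its right end. Each jar was lowered until the force reading showed contact before I released it.
- **Last checks:** In the last picture before closing, all three jars stood upright in the drawer. The left one had moved about 5 cm towards the back after I released it, most likely the expected knock. After closing, the drawer front and handle matched the starting picture to within about 0.25 pixel (under 1 mm). The detectors placed the toggle at its on position and found no jar left on the bench. The ink tub, tape roll and marker are where they started, to within about 1 cm, which is as close as the detectors agree.
- **What disagreed or went wrong:**
  - The real fingertips sit about 36 mm short of the reported tool point. Because of this, my first two pushes at the fan toggle passed over it without touching; I corrected for it afterwards.
  - When I reached for the handle, the gripper pressed on something, probably the top of the drawer front, with about 31 N.
  - While I pulled the drawer open, the fingers pulled up on the handle with up to about 38 N. Both readings are under the 40 N limit, but they are taken at the end of each move, so brief peaks could have been higher.
- **Not checked:** I could not see the jars once the drawer was shut.

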